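Tighten a robot wheel's hub nut, by hand then with the wrench

ROBOT

A 6-joint arm with a two-finger parallel gripper is mounted at the origin on the work surface. World frame = base frame: x ahead of the robot, y to its left, z up, the work surface at z = 0. Lengths are in m, angles in rad, forces in N, time in s.
With the tool pointing down it reaches from about 0.275 to 0.85 m from the base axis. Payload 5.2 kg.
Tool frame: the origin (TCP) lies at the very end of the fingers, on their centre line; the grasp point (between the pads) lies 19 mm behind it (tcp_to_grasp is the distance from the TCP to the grasp point, in m); z points along the fingers, y is the direction in which the jaws open and shut (so a half turn about z gives the same grasp; the last joint's range is limited). The gripper opens to 85 mm and grips with 20 to 120 N. Pads are 22 mm wide; open, the fingers measure 114 mm over their backs; the gripper's body (76 mm by 85 mm) begins 54 mm behind the grasp point. The pads swing forward as they close: fully open they stand 13 mm farther back than shut.
Start: joints at [1.001, 0.259, 1.535, -0, 1.348, -0.203], TCP at [0.197, 0.513, 0.231] pointing down, gripper open.
Joint ranges: [-3.14, 3.14], [-0.91, 2.08], [0.19, 2.58], [-1.22, 4.36], [0.22, 2.71], [-3.12, 3.12]. Speed limits (rad/s): [2.57, 2.57, 3.14, 3.14, 3.14, 3.14].

INTERFACE

Orientations are given as [roll, pitch, yaw] about the fixed x, y, z axes, in that order (R = Rz(yaw) Ry(pitch) Rx(roll)).
In Python, from plant import read_state, grab_frame, get_calibration, sign_off, tcp_to_grasp gives the robot as it stands.
- The arm moves only by the tool play_rows, never from a script. Its argument "series" is a list that holds one entry, the list of rows, each a list of 7 numbers: the opening, from -1 (shut) to 1 (fully open), so that 0 is half open, then the shift along the tool's x, y, z in mm, then the turn, a rotation vector about the tool's x, y, z in rad. A call has 1 to 10 rows; each row shifts and turns the commanded pose from where the row before left it, along the tool's axes as they then stand; what a row does not reach is not made up. A row lasts 1/8 s, in which the tool goes at most 62.5 mm and 10.7 degrees, less where a joint would pass 70% of its speed; a pose out of reach is approached as far as the arm can. A call is refused whole if a number of a shift passes 62.5 or a number of a turn 0.188, either way. A call with a gripper value outside its range is refused whole. The fingers move at their own pace and stop on an object; the grip force is fixed at half the most. Time passes only in rows, so rows that do not move let the fingers close. It gives the time, the measured TCP pose, the force and the opening at its end, in the units of the state.
- read_state(): the state, without advancing time (a new reading comes with each control period).
- grab_frame(name): name is "side" or "top" or "wrist"; returns the picture (400x640x3 uint8, red, green, blue); there is no depth.
- get_calibration(name): a dict with "intrinsics" (3x3 intrinsics, pixels), "eye" and "rotation" of the camera in the world; the wrist camera has in their place "T_tool_cam" (4x4, takes a point from camera to tool coordinates, whose origin is the TCP and whose axes are the flange's). Camera axes: x right, y up, looking along -z (the intrinsics and any distortion apply to the point x, -y, -z); pixel columns grow to the right and rows downward; lengths in m; the calibration is good to about 2 mm. A picture is of the moment at which its call begins: read the wrist's pose just before it. get_calibration takes no time and is no camera call.
- sign_off(): hands the job in, once; it reports no verdict.
The state is a dict: "time": time; "qpos": joint angles; "joint_velocities": joint speeds; "tau": joint torques, N m; "eef_pos": TCP position; "ee_rot": TCP orientation; "wrist_force": force on the tool from outside, world axes, zero at the start; "torque": the same for the moment, N m; "grip_width": opening from 0.0 (shut) to 1.0 (fully open).
Only numpy, scipy, OpenCV 4.12 (cv2) and the standard library are available. Lean on these libraries where they do the work, as an engineer would, in place of code of your own. Each camera call takes 0.05 s, during which the arm holds its last target.

TASK

Tighten the large hub nut on the wheel of the robot drive unit, clockwise: first spin it down with the fingers until it is finger-tight and stops turning easily, then use the large open-ended wrench that fits it to give it the last twelfth of a turn, until it comes up hard against its stop. Do not force the nut past finger-tight with the fingers, set the wrench down gently flat on the bench afterwards, and leave the other loose things where they are.

Things in the scene. Friction and masses are not known exactly. Their poses are not given: they have to be found in the camera images.
- nut_hex: Steel hex nut on the wheel's upright axle: 34 mm across flats, 39 mm across corners, 24 mm high, captive (turns but does not rise or sink). Origin on the axle at the nut's underside, 93 mm above the bench; z up. Pairs of flats face along its own x and at 60 and 120 degrees from it. The axle end (16 mm thick) stands 8 mm above the nut. It turns with the sum of both joints.
- hub_nut (a joint): Turn of the nut relative to its lock washer, rad, growing clockwise seen from above. It starts between 0 and 0.5, turns easily (about 0.1 N m) and is finger-tight at 1.3, where it meets the washer and goes no further on its own. There the paint line on the nut's top (along its +x) lines up with the paint line on the washer's rim.
- lock_washer (a joint): Turn of the lock washer under the nut, rad, clockwise from above; starts at 0. Once the nut is finger-tight (hub_nut 1.3) nut and washer turn on together against about 0.7 N m, up to a hard stop at 0.52 (a twelfth of a turn). It stays where it is left. The washer is 52 mm across, its top 2 mm below the nut. At the stop its paint line points along the one on the wheel's face.
- drive_unit: Fixed drive unit: aluminium channel plate 170 x 110 x 30 mm, x along its length; on it lies a dark green wheel 104 mm across, top face 60 mm above the bench; above that a hub 44 mm across, the washer and the nut. A black block stands on the plate at -x, top at 54 mm. Origin at the plate's underside, below the axle.
- big_wrench: Large loose open-ended wrench, 250 mm long, 0.3 kg, lying flat. Steel head at its +x end, 60 mm wide, 10 mm thick (2 to 12 mm above the underside), 36.5 mm between the jaws, for the 34 mm nut; black rubber handle 18 mm wide, 14 mm high, from x = -125 to +44 mm. Origin at the underside, half way along; x towards the jaws, z up.
- big_wrench_grip (a point): Good place to grip the large wrench, near its balance point: on its handle, 15 mm behind the wrench's origin, at mid-thickness (7 mm up).
- big_wrench_jaw (a point): Centre of the large wrench's jaw opening, 111 mm ahead of its origin, at mid-thickness (7 mm up): it belongs on the nut's axis. The throat is 22 mm behind it, the jaw ends 14 mm ahead. On the nut the jaws have about 8 degrees of play each way, so the handle must swing some 10 to 20 degrees more than the nut turns.
- small_wrench: A smaller wrench of the same shape, 190 mm long with a 21.5 mm jaw, too small for the nut; leave it. Origin half way along, underside; x towards its jaws.
- spare_wheel: Spare dark green wheel, 80 mm across, 24 mm high, lying loose; leave it. Origin at its underside.
- battery: Black and grey battery pack 110 x 45 x 32 mm, loose; leave it. Origin at its underside.
- screwdriver: Black-handled screwdriver, 200 mm long, loose; leave it. Origin half way along.
- motor: Small upright motor, 42 mm across, 68 mm high, loose; leave it. Origin at its underside.
Things that resemble listed ones, but are neither listed nor needed, are in the scene too. Leave any yellow look-alike of the drive_unit alone.

How it is judged:
On the way, in this order (a step that is already met when the one before it is completed fails the run):
1. the nut is brought finger-tight (hub_nut above 1.24) by the fingers on it (value of joint hub_nut above 1.24 rad and contact force between the fingers and nut_hex above 0.5 N), for 0.1 s.
2. the large wrench, on the nut, turns nut and washer on by at least 0.44 rad (value of joint hub_nut above 1.2 rad and value of joint lock_washer above 0.44 rad and contact force between big_wrench and nut_hex above 0.5 N), for 0.05 s.
At the end, for the whole second after the job is handed in: The nut is still home on its washer (hub_nut above 1.15 rad), the washer has been turned on by at least 0.44 of its 0.52 rad, and the large wrench lies flat on the bench (underside within 8 mm of it, tilt under 0.1 rad), released and at rest (value of joint hub_nut above 1.15 rad and value of joint lock_washer above 0.44 rad and height (world z) of big_wrench between -0.005 and 0.008 m and angle between big_wrench's own z axis and vertical below 0.1 rad and linear speed of big_wrench below 0.02 m/s); the robot touches nothing.
It fails at once if the fingers push on the nut while the washer has been driven on by more than 0.2 rad (forced past finger-tight by hand) (contact force between the fingers and nut_hex above 2 N and value of joint lock_washer above 0.2 rad).
It fails at once if the large wrench is dropped (falls freely faster than 1 m/s) (linear speed of big_wrench above 1 m/s and contact force between the fingers and big_wrench below 0.1 N).
It fails at once if another loose thing is moved by more than 40 mm (distance of any of small_wrench, spare_wheel, battery, screwdriver, motor from where it was at the start of the episode above 0.04 m).
It also fails if it takes over 67 s, if anything falls off the work surface, if the arm or the gripper's body presses on something with over 40 N, if the wrist force passes 120 N, or if a joint passes its speed limit or range.

## Working session

There is one attempt and no reset: what is moved stays moved. The work goes in short steps, Python scripts to look and compute and a tool call to move; the robot and the scene stay as the last step left them, time stands still between calls to the robot, and variables do not carry over. Pictures are saved under pics/ and viewed, and the job is handed in when it is done.

Besides the shell and the picture viewer there is one more tool, called as name(argument=value, ...), one argument or row to a line, values as JSON. play_rows: Moves the arm, as the interface text tells. Its arguments: {"type":"object","properties":{"series":{"type":"array","items":{"type":"array","items":{"type":"array","items":{"type":"number"}}}}},"required":["series"]}

```bash
ls; mkdir -p pics
python3 - <<'E'
from plant import *
import cv2
s=read_state();print({k:s[k] for k in('time','eef_pos','ee_rot','grip_width','wrist_force')}, tcp_to_grasp)
for n in('side','top','wrist'):
    print(n,get_calibration(n)); cv2.imwrite(f'pics/{n}0.png',grab_frame(n)[:,:,::-1])
E
```

```text
pics
{'time': 0.0, 'eef_pos': array([0.19693553, 0.51295729, 0.23047361]), 'ee_rot': array([-3.13977455e+00, -4.19690045e-04,  2.77474986e+00]), 'grip_width': 1.0034616521060211, 'wrist_force': array([ 0.20696054, -0.34145561, -0.52423289])} 0.0187
side {'intrinsics': array([[390.47043282,   0.        , 318.90442465],
       [  0.        , 390.47043282, 199.52980612],
       [  0.        ,   0.        ,   1.        ]]), 'eye': array([ 0.18264958, -0.71035032,  0.81413235]), 'rotation': array([ 0.77948079, -0.00959551, -0.38426721])}
top {'intrinsics': array([[397.64705517,   0.        , 322.95042304],
       [  0.        , 397.64705517, 198.45984084],
       [  0.        ,   0.        ,   1.        ]]), 'eye': array([ 0.29807475, -0.04490742,  1.21678252]), 'rotation': array([ 0.15188799,  0.02325354, -1.59492802])}
wrist {'intrinsics': array([[281.75833463,   0.        , 322.18090815],
       [  0.        , 281.75833463, 195.6563748 ],
       [  0.        ,   0.        ,   1.        ]]), 'T_tool_cam': array([[-5.21183198e-04,  9.46257927e-01,  3.23412528e-01,
         8.30808765e-02],
       [ 9.99999042e-01,  7.83589924e-05,  1.38224355e-03,
         3.76014426e-04],
       [ 1.28261664e-03,  3.23412938e-01, -9.46257061e-01,
        -1.43214628e-01],
       [ 0.00000000e+00,  0.00000000e+00,  0.00000000e+00,
         1.00000000e+00]])}
```

View pics/top0.png

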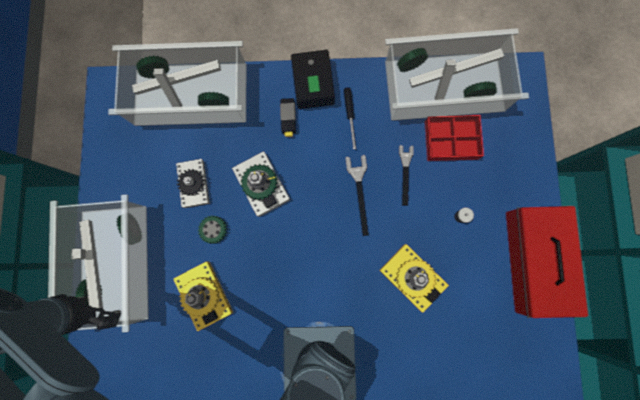

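View pics/side0.png

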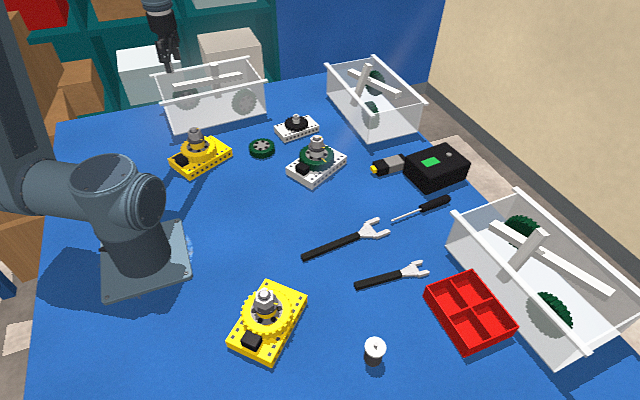

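View pics/wrist0.png

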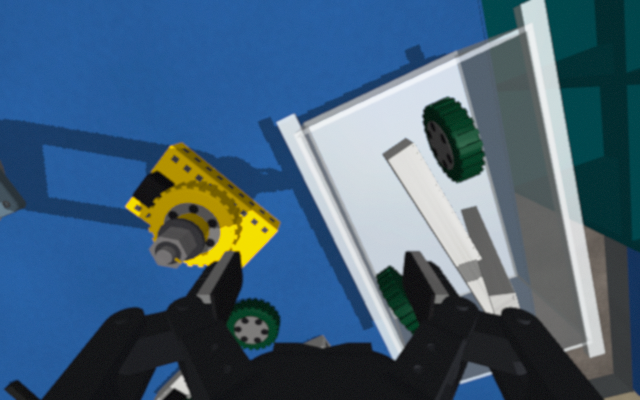

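```bash
cat > h.py <<'E'
import numpy as np, cv2
from scipy.spatial.transform import Rotation as R
from plant import *
def cam(n,s=None):
    c=get_calibration(n);K=np.array(c['intrinsics'])
    if n=='wrist':
        s=s or read_state();T=np.array(c['T_tool_cam']);Rt=R.from_euler('xyz',s['ee_rot']).as_matrix()
        return K,Rt@T[:3,:3],Rt@T[:3,3]+s['eef_pos']
    return K,R.from_euler('xyz',c['rotation']).as_matrix(),np.array(c['eye'])
def ray(C,p):
    K,Rm,e=C;d=np.array([(p[0]-K[0,2])/K[0,0],-(p[1]-K[1,2])/K[1,1],-1.]);return e,Rm@d
def onz(C,p,z):
    e,d=ray(C,p);return e+d*(z-e[2])/d[2]
def tri(*cps):
    A=np.zeros((3,3));b=np.zeros(3)
    L=[]
    for C,p in cps:
        e,d=ray(C,p);d=d/np.linalg.norm(d);P=np.eye(3)-np.outer(d,d);A+=P;b+=P@e;L.append((e,P))
    x=np.linalg.solve(A,b);return x,[np.linalg.norm(P@(x-e)) for e,P in L]
def proj(C,X):
    K,Rm,e=C;q=Rm.T@(np.array(X)-e);return np.array([K[0,2]+K[0,0]*q[0]/-q[2],K[1,2]-K[1,1]*q[1]/-q[2]])
def crop(img,x0,y0,w,h,f,out):
    cv2.imwrite(out,cv2.resize(img[y0:y0+h,x0:x0+w],None,fx=f,fy=f,interpolation=cv2.INTER_CUBIC))
E
python3 - <<'E'
from h import *
t=cv2.imread('pics/top0.png');s=cv2.imread('pics/side0.png')
crop(t,220,140,80,80,7,'pics/t_unit.png');crop(t,330,140,100,100,6,'pics/t_wr.png')
crop(s,280,120,80,80,7,'pics/s_unit.png');crop(s,290,205,150,90,5,'pics/s_wr.png')
a=[cv2.imread('pics/'+n) for n in('t_unit.png','s_unit.png')]
E
```

```text
(no output)
```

View pics/t_unit.png

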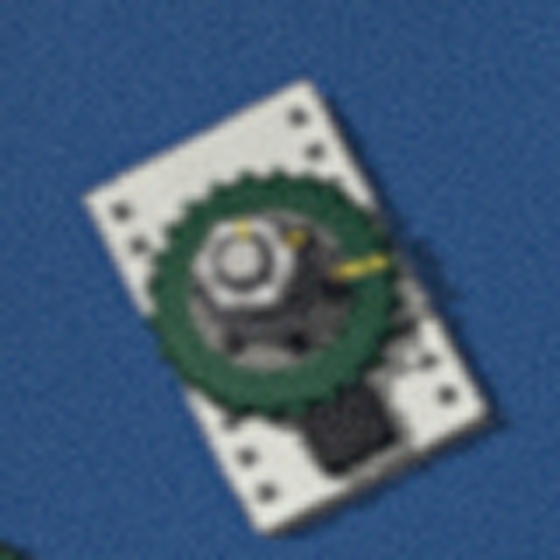

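View pics/s_unit.png

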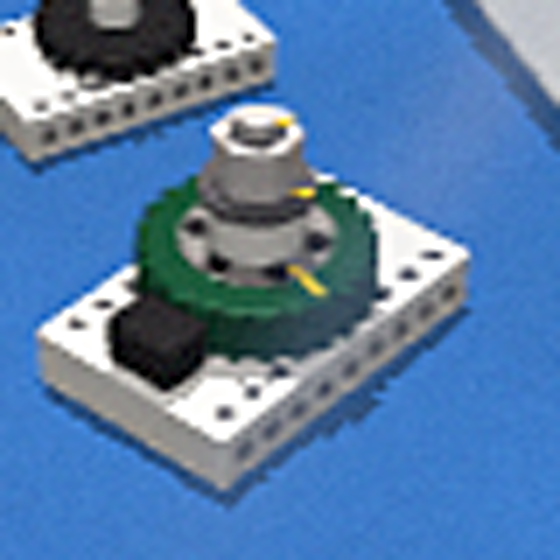

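View pics/t_wr.png

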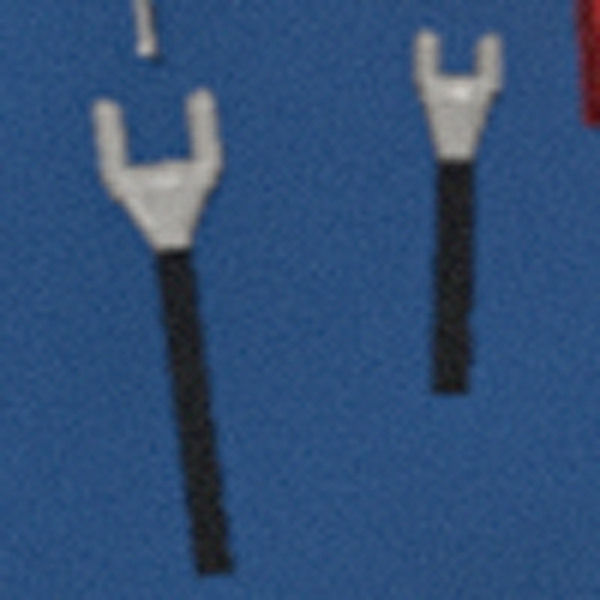

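View pics/s_wr.png

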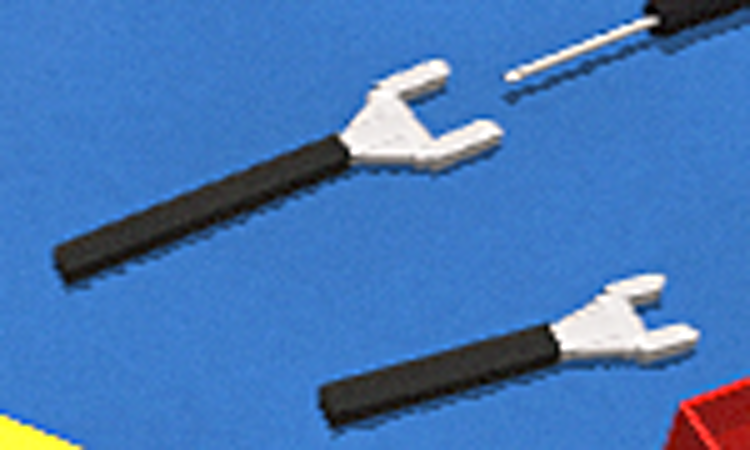

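Run:
```python
from h import *
T=cam('top');S=cam('side')
t=lambda x,y,ox,oy,f:(x/f+ox-.0,y/f+oy)
for n,a,b in [('axle',t(243,260,220,140,7),t(258,128,280,120,7)),('nutpaint',t(243,228,220,140,7),t(286,121,280,120,7)),
 ('washp',t(296,238,220,140,7),t(303,192,280,120,7)),('wheelp',t(360,267,220,140,7),t(306,280,280,120,7)),
 ('tip1',t(104,103,330,140,6),t(438,67,290,205,5)),('tip2',t(204,94,330,140,6),t(490,130,290,205,5)),
 ('hfront',t(172,248,330,140,6),t(345,147,290,205,5)),('hend',t(215,572,330,140,6),t(64,260,290,205,5))]:
    x,r=tri((T,a),(S,b));print(n,x.round(4),np.round(r,4))
print(onz(T,t(243,260,220,140,7),.125),onz(S,t(258,128,280,120,7),.125))
print('wrench z=.014', onz(T,t(172,248,330,140,6),.014),onz(T,t(215,572,330,140,6),.014),'z12',onz(T,t(104,103,330,140,6),.012),onz(T,t(204,94,330,140,6),.012))
```

```text
axle [0.5362 0.1684 0.1146] [0.0023 0.0023]
nutpaint [0.5493 0.1684 0.1148] [0.0021 0.0021]
washp [0.5504 0.1513 0.0888] [0.0022 0.0022]
wheelp [0.5434 0.1292 0.0592] [0.0021 0.0021]
tip1 [ 0.6131 -0.1008  0.0057] [0.0005 0.0005]
tip2 [ 0.6163 -0.1529  0.0076] [0.0009 0.0009]
hfront [ 0.5371 -0.1338  0.0065] [0.0026 0.0026]
hend [ 0.3705 -0.149   0.0082] [0.0033 0.0033]
[0.53175579 0.16689272 0.125     ] [0.53328009 0.15515136 0.125     ]
wrench z=.014 [ 0.5330654  -0.13247114  0.014     ] [ 0.36701128 -0.14775799  0.014     ] z12 [ 0.61097397 -0.10032529  0.012     ] [ 0.61420296 -0.15222695  0.012     ]
```

play_rows(
  series=[
    [[1,-44,-20,0,0,0,0],[1,-44,-20,0,0,0,0],[1,-44,-20,0,0,0,0],[1,-44,-20,0,0,0,0],[1,-44,-20,0,0,0,0],[1,-44,-20,0,0,0,0],[1,-44,-20,0,0,0,0],[1,-44,-20,0,0,0,0],[1,-44,-20,0,0,0,0],[1,-45,-23,0,0,0,0]],
  ],
)

```text
time: 1.4
eef_pos: [0.5369, 0.1646, 0.2311]
ee_rot: [3.142, -0.0, 2.775]
wrist_force: [0.8, 0.8, -0.2]
grip_width: 0.999
```

```bash
cat > look.py <<'E'
from h import *
import sys,pickle
def look(n,tag):
    s=read_state();im=grab_frame(n)[:,:,::-1].copy();cv2.imwrite(f'pics/{tag}.png',im);pickle.dump(cam(n,s),open(f'pics/{tag}.pkl','wb'))
    print(tag,s['time'],np.round(s['eef_pos'],4),np.round(s['ee_rot'],4),'q',np.round(s['qpos'],3),'F',np.round(s['wrist_force'],2),'M',np.round(s['torque'],2),'g',round(s['grip_width'],3))
    return im
if __name__=='__main__': look(sys.argv[1],sys.argv[2])
E
python3 look.py wrist w1
```

```text
w1 1.4 [0.5369 0.1646 0.2311] [ 3.1415e+00 -5.0000e-04  2.7750e+00] q [ 0.099  0.28   1.507  0.     1.355 -1.105] F [ 0.79  0.78 -0.16] M [-0.02  0.   -0.02] g 0.999
```

View pics/w1.png

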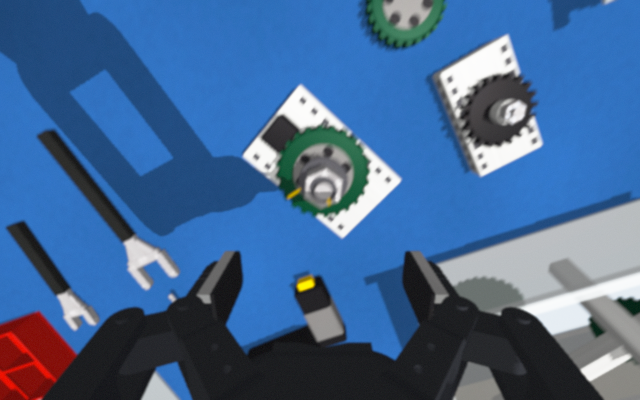

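Run:
```python
from h import *
t=cv2.imread('pics/w1.png');crop(t,270,130,110,90,7,'pics/w1c.png')
```

```text
(no output)
```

View pics/w1c.png

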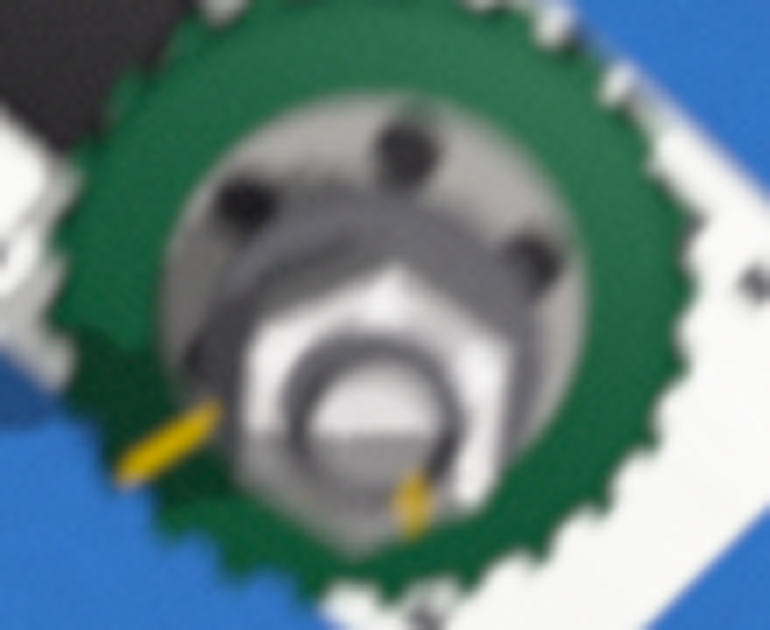

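Run:
```python
from h import *
import pickle
W=pickle.load(open('pics/w1.pkl','rb'));T=cam('top');S=cam('side')
p=lambda x,y:(270+(x+.5)/7-.5,130+(y+.5)/7-.5)
a=(254.6,177.1);b=(316.9,138.3)
cs=np.array([onz(W,p(*c),.117)[:2] for c in[(395,275),(515,345),(490,505),(357,550),(240,460),(250,325)]])
m=cs.mean(0);d=cs-m;print('nut c',m,np.hypot(*d.T),np.degrees(np.arctan2(d[:,1],d[:,0])))
print('axle top W',onz(W,p(380,428),.125),'3view',tri((T,a),(S,b),(W,p(380,428))),tri((S,b),(W,p(380,428))))
q=onz(W,p(412,503),.117)[:2];print('paint',q,np.degrees(np.arctan2(*(q-m)[::-1])))
w=np.array([onz(W,p(*c),.06)[:2] for c in[(215,412),(122,478)]]);print('wheel paint',w,np.degrees(np.arctan2(*(w[1]-w[0])[::-1])),np.degrees(np.arctan2(*(w.mean(0)-m)[::-1])))
```

```text
nut c [0.53482921 0.16633405] [0.01931487 0.02119249 0.02101002 0.02041523 0.01979636 0.0207604 ] [ 150.87893126   95.44618037   28.77633882  -27.87225396  -90.41356091
 -147.11949394]
axle top W [0.53486096 0.16708766 0.125     ] 3view (array([0.53638747, 0.16715805, 0.11620668]), [np.float64(0.0031495762013282777), np.float64(0.001776050631111635), np.float64(0.0014765380129093996)]) (array([0.53768892, 0.16608222, 0.11617813]), [np.float64(0.00015716098167219407), np.float64(0.00015716098167199507)])
paint [0.54908487 0.16644187] 0.4333242490199161
wheel paint [[0.54200247 0.13517243]
 [0.54716101 0.11604724]] -74.90510898386286 -76.53258048392198
```

play_rows(
  series=[
    [[1,0,0,20,0,0,0.13],[1,2.6,0.8,30,0,0,0],[1,0,0,30,0,0,0],[1,0,0,18,0,0,0],[1,0,0,0,0,0,0]],
  ],
)

```text
time: 2.08
eef_pos: [0.5327, 0.1677, 0.1316]
ee_rot: [-3.139, -0.003, 2.645]
wrist_force: [-0.3, 0.1, -0.1]
grip_width: 0.999
```

```bash
python3 look.py wrist w2
```

```text
w2 2.075 [0.5327 0.1677 0.1316] [-3.1392 -0.0034  2.6448] q [ 0.105  0.362  1.649 -0.     1.135 -0.969] F [-0.28  0.13 -0.09] M [ 0.03  0.05 -0.03] g 0.999
```

View pics/w2.png

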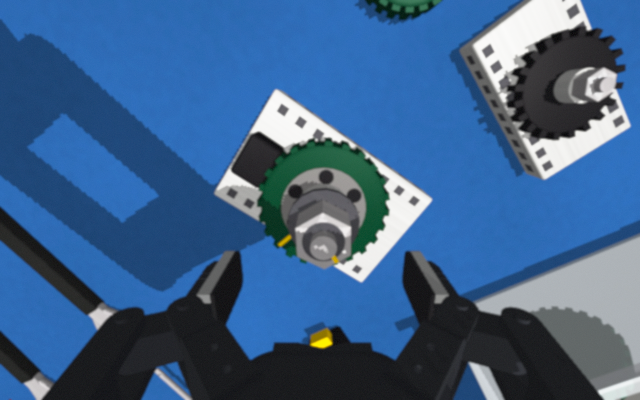

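Run:
```python
from h import *
s=read_state();print(s['eef_pos'],s['ee_rot'])
t=cv2.imread('pics/w2.png');crop(t,280,190,90,90,7,'pics/w2c.png')
```

```text
[0.53368943 0.16779108 0.13285528] [-3.14067330e+00 -1.38697048e-03  2.64483839e+00]
```

View pics/w2c.png

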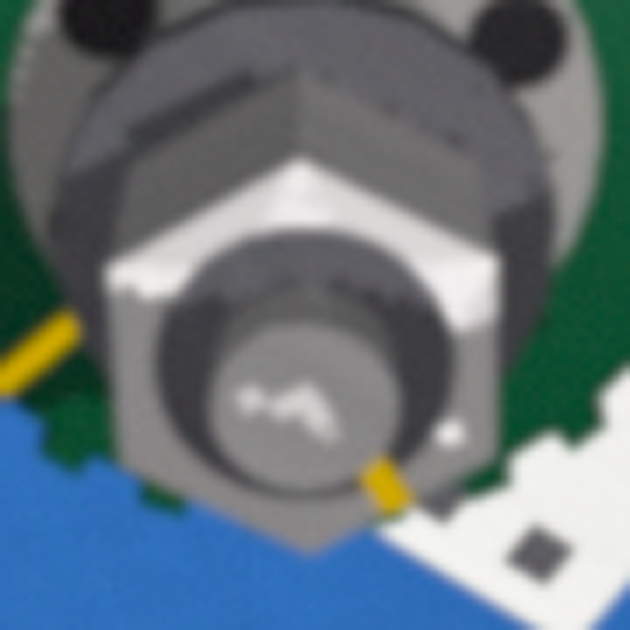

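Run:
```python
from h import *
import pickle
W=pickle.load(open('pics/w2.pkl','rb'))
p=lambda x,y:(280+(x+.5)/7-.5,190+(y+.5)/7-.5)
cs=np.array([onz(W,p(*c),.117)[:2] for c in[(300,165),(497,260),(490,455),(310,550),(115,470),(105,270)]])
m=cs.mean(0);d=cs-m;print('nut c',m,np.hypot(*d.T),np.degrees(np.arctan2(d[:,1],d[:,0])))
print(onz(W,p(305,408),.125))
s=read_state();Rt=R.from_euler('xyz',s['ee_rot']).as_matrix()
print(s['eef_pos'],Rt.T@(np.r_[m,.1]-[.5327,.1677,.1316]))
```

```text
nut c [0.53409041 0.16751215] [0.01932364 0.01995432 0.01933401 0.01915813 0.02022287 0.01975893] [ 152.23962923   92.74267249   33.38825515  -26.4318809   -86.42076902
 -146.65780321]
[0.53406676 0.16776125 0.125     ]
[0.53368943 0.16779108 0.13285528] [-0.0013557   0.00052654  0.03159768]
```

play_rows(
  series=[
    [[1,-1,0.5,10,0,0,-0.02],[1,0,0,15,0,0,0],[1,0,0,14,0,0,0],[-1,0,0,0,0,0,0],[-1,0,0,0,0,0,0],[-1,0,0,0,0,0,0],[-1,0,0,0,0,0,0],[-1,0,0,0,0,0,0],[-1,0,0,0,0,0,0]],
  ],
)

```text
time: 3.25
eef_pos: [0.5353, 0.167, 0.0952]
ee_rot: [-3.141, 0.001, 2.665]
wrist_force: [-2.5, -4.2, 5.5]
grip_width: 0.388
```

```bash
python3 look.py wrist w3; python3 -c "
from h import *
crop(cv2.imread('pics/w3.png'),200,150,240,180,3,'pics/w3c.png')"
```

```text
w3 3.25 [0.5353 0.167  0.0952] [-3.1408e+00  1.0000e-03  2.6651e+00] q [ 1.040e-01  4.040e-01  1.687e+00 -1.000e-03  1.051e+00 -9.890e-01] F [-2.54 -4.16  5.49] M [-0.62  0.47  0.11] g 0.388
```

View pics/w3c.png

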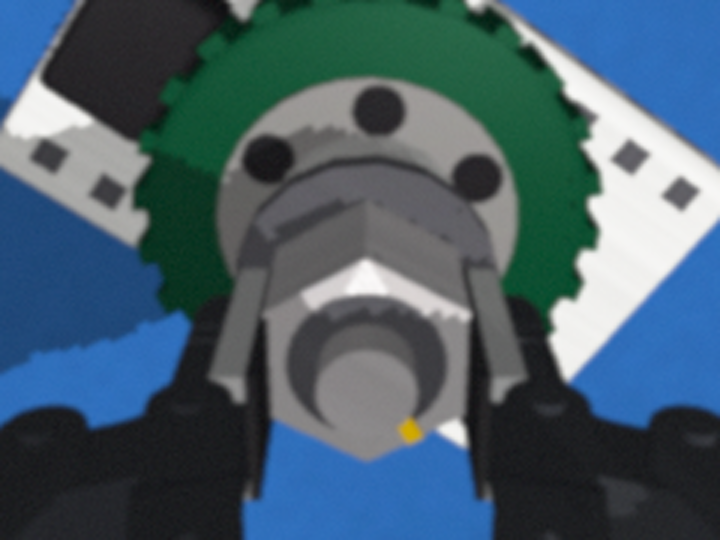

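play_rows(
  series=[
    [[-1,0,0,0,0,0,0.1],[-1,0,0,0,0,0,0.1],[-1,0,0,0,0,0,0.1],[-1,0,0,0,0,0,0.1],[-1,0,0,0,0,0,0.1],[-1,0,0,0,0,0,0.1],[-1,0,0,0,0,0,0.1],[-1,0,0,0,0,0,0]],
  ],
)

```text
time: 4.3
eef_pos: [0.5344, 0.1661, 0.0952]
ee_rot: [-3.139, 0.002, 1.964]
wrist_force: [-5.5, -7.8, 8.7]
grip_width: 0.383
```

```bash
python3 look.py wrist w4; python3 look.py top t4; python3 -c "
from h import *
crop(cv2.imread('pics/w4.png'),200,150,240,180,3,'pics/w4c.png')
"
```

```text
w4 4.3 [0.5344 0.1661 0.0952] [-3.1391e+00  1.9000e-03  1.9639e+00] q [ 0.104  0.403  1.688 -0.003  1.053 -0.288] F [-5.48 -7.81  8.74] M [-1.3   0.93 -0.1 ] g 0.383
t4 4.35 [0.5344 0.1661 0.0952] [-3.1391e+00  1.8000e-03  1.9646e+00] q [ 0.104  0.403  1.688 -0.003  1.053 -0.289] F [-5.92 -7.92  9.39] M [-1.27  0.95 -0.08] g 0.384
```

View pics/w4c.png

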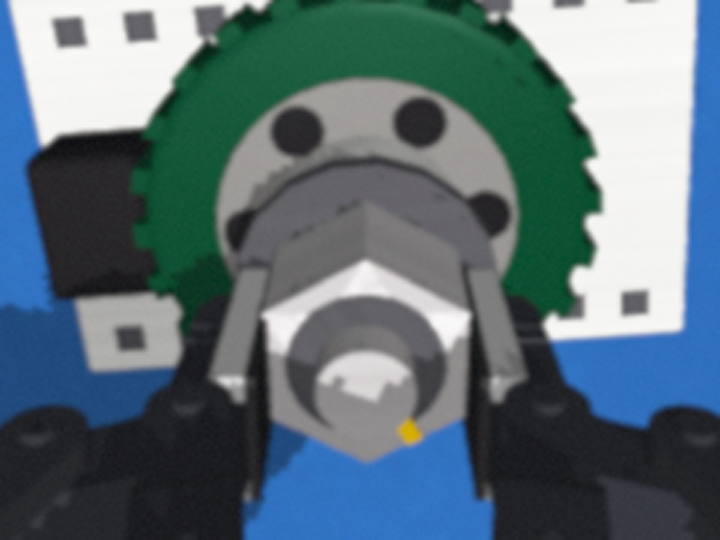

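play_rows(
  series=[
    [[-1,0,0,0,0,0,0.04],[-1,0,0,0,0,0,0.04],[-1,0,0,0,0,0,0]],
  ],
)

```text
time: 4.78
eef_pos: [0.5342, 0.166, 0.0951]
ee_rot: [-3.139, 0.002, 1.885]
wrist_force: [-6.1, -8.4, 7.6]
grip_width: 0.384
```

```bash
cat > st.py <<'E'
from h import *
s=read_state();print(round(s['time'],2),np.round(s['eef_pos'],4),np.round(s['ee_rot'],3),'q6',round(s['qpos'][5],3),'F',np.round(s['wrist_force'],1),'M',np.round(s['torque'],2),'tau',np.round(s['tau'],2),'g',round(s['grip_width'],3))
E
python3 st.py
```

```text
4.78 [0.5342 0.166  0.0951] [-3.139e+00  2.000e-03  1.885e+00] q6 -0.209 F [-6.1 -8.4  7.6] M [-1.36  0.97 -0.11] tau [  3.4  -44.22 -25.76   2.15  -2.38   0.05] g 0.384
```

play_rows(
  series=[
    [[-1,0,0,0,0,0,0.04],[-1,0,0,0,0,0,0]],
  ],
)

```text
time: 5.03
eef_pos: [0.5341, 0.166, 0.0951]
ee_rot: [-3.139, 0.002, 1.845]
wrist_force: [-6.7, -8.4, 9.7]
grip_width: 0.385
```

```bash
python3 st.py
```

```text
5.03 [0.5341 0.166  0.0951] [-3.139e+00  2.000e-03  1.845e+00] q6 -0.169 F [-6.7 -8.4  9.7] M [-1.32  1.04 -0.15] tau [ 3.420e+00 -4.413e+01 -2.583e+01  2.180e+00 -2.460e+00  4.000e-02] g 0.385
```

play_rows(
  series=[
    [[-1,0,0,0,0,0,0.03],[-1,0,0,0,0,0,0]],
  ],
)

```text
time: 5.28
eef_pos: [0.5341, 0.1659, 0.0952]
ee_rot: [-3.139, 0.002, 1.815]
wrist_force: [-6.7, -8.4, 9.4]
grip_width: 0.386
```

```bash
python3 st.py
```

```text
5.28 [0.5341 0.1659 0.0952] [-3.139e+00  2.000e-03  1.815e+00] q6 -0.139 F [-6.7 -8.4  9.4] M [-1.33  1.05 -0.11] tau [  3.43 -44.07 -25.89   2.2   -2.52  -0.  ] g 0.386
```

play_rows(
  series=[
    [[-1,0,0,0,0,0,0.03],[-1,0,0,0,0,0,0]],
  ],
)

```text
time: 5.52
eef_pos: [0.5341, 0.1659, 0.0952]
ee_rot: [-3.139, 0.003, 1.785]
wrist_force: [-6.0, -8.2, 8.5]
grip_width: 0.386
```

```bash
python3 st.py;python3 look.py side s5;python3 -c "
from h import *
crop(cv2.imread('pics/s5.png'),270,100,100,90,7,'pics/s5c.png')
"
```

```text
5.53 [0.5341 0.1659 0.0952] [-3.139e+00  3.000e-03  1.785e+00] q6 -0.109 F [-6.  -8.2  8.5] M [-1.37  1.05  0.05] tau [  3.28 -44.01 -25.94   2.27  -2.57   0.14] g 0.386
s5 5.525 [0.5341 0.1659 0.0952] [-3.1388e+00  2.5000e-03  1.7850e+00] q [ 0.104  0.403  1.688 -0.003  1.053 -0.109] F [-5.96 -8.18  8.53] M [-1.37  1.05  0.05] g 0.386
```

View pics/s5c.png

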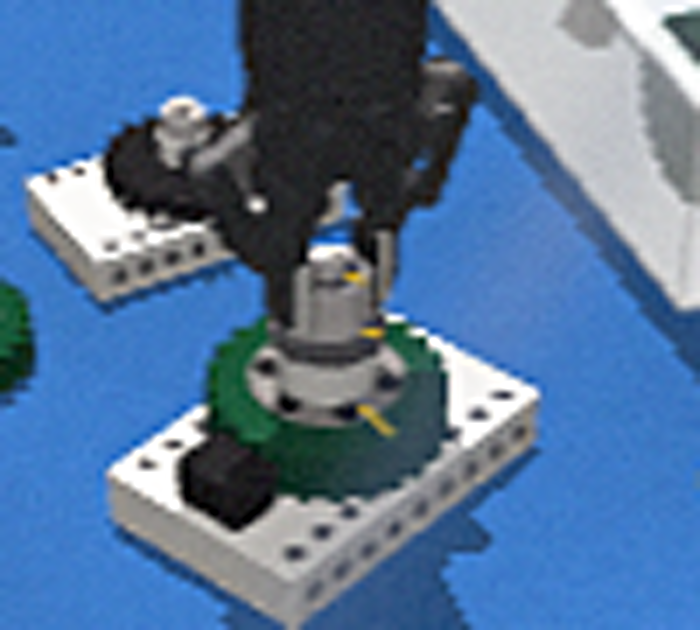

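play_rows(
  series=[
    [[-1,0,0,0,0,0,0.03],[-1,0,0,0,0,0,0]],
  ],
)

```text
time: 5.82
eef_pos: [0.534, 0.1659, 0.0951]
ee_rot: [-3.139, 0.003, 1.756]
wrist_force: [-7.0, -8.9, 9.1]
grip_width: 0.38
```

```bash
python3 st.py
```

```text
5.83 [0.534  0.1659 0.0951] [-3.139e+00  3.000e-03  1.756e+00] q6 -0.08 F [-7.  -8.9  9.1] M [-1.41  1.12  0.5 ] tau [  2.81 -43.97 -25.97   2.49  -2.61   0.58] g 0.38
```

play_rows(
  series=[
    [[-1,0,0,0,0,0,0.03],[-1,0,0,0,0,0,0]],
  ],
)

```text
time: 6.08
eef_pos: [0.5339, 0.1659, 0.0951]
ee_rot: [-3.139, 0.003, 1.726]
wrist_force: [-7.5, -9.3, 11.1]
grip_width: 0.385
```

```bash
python3 st.py
```

```text
6.08 [0.5339 0.1659 0.0951] [-3.139e+00  3.000e-03  1.726e+00] q6 -0.05 F [-7.5 -9.3 11.1] M [-1.37  1.13  0.46] tau [  2.84 -43.91 -26.02   2.51  -2.66   0.58] g 0.385
```

play_rows(
  series=[
    [[-1,0,0,0,0,0,0],[1,0,0,0,0,0,0],[1,0,0,0,0,0,0],[1,0,0,0,0,0,0],[1,0,0,0,0,0,0],[1,0,0,-20,0,0,0],[1,0,0,-20,0,0,0],[1,0,0,0,0,0,0]],
  ],
)

```text
time: 7.08
eef_pos: [0.5366, 0.1679, 0.1357]
ee_rot: [3.138, 0.0, 1.725]
wrist_force: [0.5, -1.2, 0.6]
grip_width: 0.998
```

```bash
python3 look.py wrist w6; python3 -c "
from h import *
crop(cv2.imread('pics/w6.png'),260,170,120,100,6,'pics/w6c.png')"
```

```text
w6 7.075 [0.5366 0.1679 0.1357] [3.1379e+00 1.0000e-04 1.7249e+00] q [ 0.105  0.359  1.641  0.     1.138 -0.049] F [ 0.5  -1.15  0.58] M [0.02 0.   0.01] g 0.998
```

View pics/w6c.png

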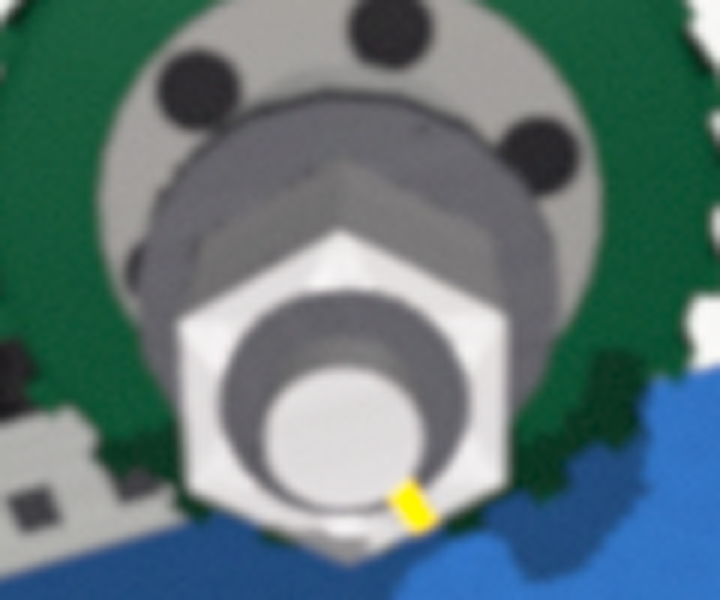

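Run:
```python
from h import *
import pickle
W=pickle.load(open('pics/w6.pkl','rb'))
p=lambda x,y:(260+(x+.5)/6-.5,170+(y+.5)/6-.5)
cs=np.array([onz(W,p(*c),.117)[:2] for c in[(343,230),(508,320),(508,475),(345,565),(185,490),(178,320)]])
m=cs.mean(0);d=cs-m;print('nut c',m,np.hypot(*d.T),np.degrees(np.arctan2(d[:,1],d[:,0])))
print(onz(W,p(344,437),.125))
s=read_state();print(s['eef_pos'])
```

```text
nut c [0.53355166 0.16765416] [0.01977853 0.01970385 0.01968881 0.01990741 0.02029165 0.01989193] [  98.90112623   38.07297829  -17.4803813   -81.37872936 -140.09666748
  159.63443582]
[0.5335742  0.16790531 0.125     ]
[0.53572    0.16780398 0.13458569]
```

play_rows(
  series=[
    [[1,0,0,-20,0,0,0.16],[1,0,0,-20,0,0,0.164],[1,0,0,-10,0,0,0.164],[1,0,0,0,0,0,0.164],[1,0,0,0,0,0,0.164],[1,0,0,0,0,0,0.164],[1,0,0,0,0,0,0.164],[1,0,0,0,0,0,0.164],[1,0,0,0,0,0,0.164],[1,0,0,0,0,0,0.164]],
  ],
)

```text
time: 8.38
eef_pos: [0.5346, 0.1676, 0.1828]
ee_rot: [-3.142, 0.002, 0.083]
wrist_force: [0.2, 0.0, -0.4]
grip_width: 1.001
```

```bash
cat > go.py <<'E'
from h import *
import sys
a=list(map(float,sys.argv[1:]))  # x y z yaw : tool shift mm and rz
s=read_state();Rt=R.from_euler('xyz',s['ee_rot']).as_matrix()
print(np.round(s['eef_pos'],4),np.round(s['ee_rot'],4),'shift',np.round(1000*Rt.T@(np.array(a[:3])-s['eef_pos']),1),'rz',round(-(a[3]-s['ee_rot'][2]),3))
E
python3 go.py .4785 -.1383 .13 .09
```

```text
[0.5346 0.1676 0.1828] [-3.1416e+00  2.3000e-03  8.3400e-02] shift [-81.3 300.2  53. ] rz -0.007
```

play_rows(
  series=[
    [[1,-13,50,0,0,0,0],[1,-13,50,0,0,0,0],[1,-13,50,10,0,0,0],[1,-13,50,14,0,0,0],[1,-13,50,14,0,0,0],[1,-16,50,15,0,0,0],[1,0,0,0,0,0,0]],
  ],
)

```text
time: 9.25
eef_pos: [0.4794, -0.141, 0.1291]
ee_rot: [-3.14, 0.003, 0.084]
wrist_force: [-0.1, 0.7, -0.0]
grip_width: 1.0
```

```bash
python3 look.py wrist w7
```

```text
w7 9.25 [ 0.4794 -0.141   0.1291] [-3.1401  0.0035  0.0837] q [-5.090e-01  2.680e-01  1.794e+00 -1.000e-03  1.084e+00  9.780e-01] F [-0.12  0.68 -0.01] M [0.02 0.02 0.03] g 1.0
```

View pics/w7.png

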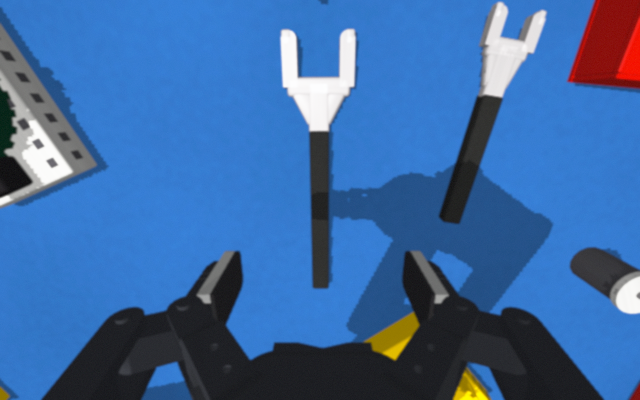

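Run:
```python
from h import *
t=cv2.imread('pics/w7.png')
a=cv2.resize(t[20:150,270:370],None,fx=5,fy=5,interpolation=cv2.INTER_CUBIC)
b=cv2.resize(t[180:300,290:350],None,fx=5,fy=5,interpolation=cv2.INTER_CUBIC)
o=np.zeros((650,800,3),np.uint8)[:600];o[:600,:500]=a[:600];o[:600,500:800]=b
cv2.imwrite('pics/w7c.png',o)
```

```text
(no output)
```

View pics/w7c.png

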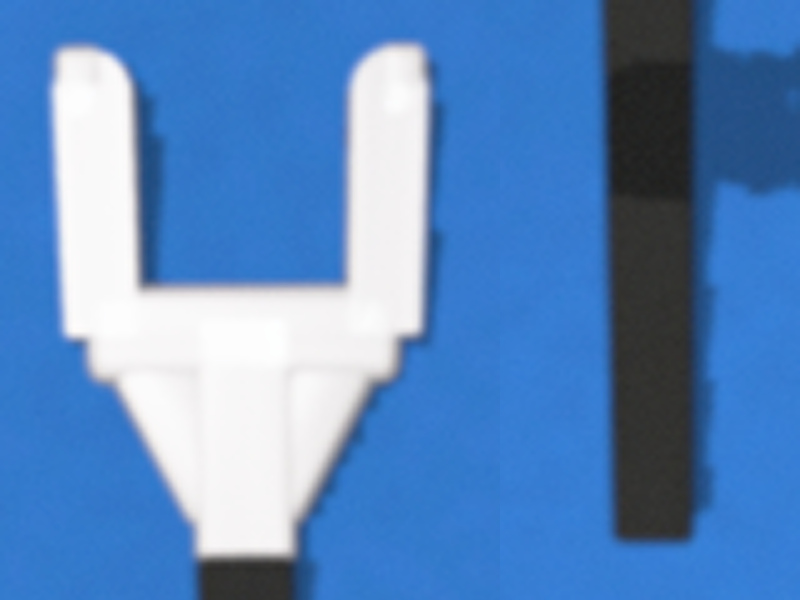

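Run:
```python
from h import *
import pickle
W=pickle.load(open('pics/w7.pkl','rb'));T=cam('top')
A=lambda x,y:(270+(x+.5)/5-.5,20+(y+.5)/5-.5)
B=lambda x,y:(290+(x-500+.5)/5-.5,180+(y+.5)/5-.5)
th=onz(W,A(244,287),.012);hf=onz(W,A(247,557),.014);he=onz(W,B(653,540),.014);tips=onz(W,A(242,46),.012)
print(th,hf,he,tips)
u=(th-he)[:2];print('len th-he (214)',np.linalg.norm(u),'hf-he(169)',np.linalg.norm((hf-he)[:2]),np.degrees(np.arctan2(u[1],u[0])))
u/=np.linalg.norm(u)
print('origins',th[:2]-.089*u,hf[:2]-.044*u,he[:2]+.125*u)
# height via two views
t=lambda x,y,f=6:(x/f+330,y/f+140)
print(tri((W,B(653,540)),(T,t(214,572))),tri((W,A(247,557)),(T,t(172,248))))
for a,b in[((605,10),(690,10)),((615,535),(692,535))]:
  p,q=onz(W,B(*a),.014),onz(W,B(*b),.014);print('width',np.linalg.norm(p-q),(p+q)/2)
```

```text
[ 0.57996415 -0.12923132  0.012     ] [ 0.53524591 -0.13332677  0.014     ] [ 0.36838898 -0.14792803  0.014     ] [ 0.61591768 -0.12606797  0.012     ]
len th-he (214) 0.21239966906006522 hf-he(169) 0.16749456725940057 5.050057691166963
origins [ 0.49130963 -0.13706564] [ 0.49141671 -0.13719992] [ 0.49290375 -0.13692477]
(array([ 0.36711328, -0.14771414,  0.01226682]), [np.float64(0.00030822789920250087), np.float64(0.0003082278992024949)]) (array([ 0.53448507, -0.13316251,  0.00654877]), [np.float64(0.00015318878278091472), np.float64(0.00015318878278094248)])
width 0.0161868399453226 [ 0.48817753 -0.13717061  0.014     ]
width 0.01678108323857699 [ 0.36969225 -0.14793177  0.014     ]
```

```bash
python3 go.py .477 -.1384 .005 .088
```

```text
[ 0.48   -0.1393  0.1297] [-3.1397e+00  2.5000e-03  8.5000e-02] shift [ -2.6  -0.9 124.7] rz -0.003
```

play_rows(
  series=[
    [[1,-2.5,-0.9,30,0,0,-0.003],[1,0,0,35,0,0,0],[1,0,0,30,0,0,0],[1,0,0,5,0,0,0],[1,0,0,0,0,0,0],[1,0,0,0,0,0,0]],
  ],
)

```text
time: 10.05
eef_pos: [0.4797, -0.1378, 0.0325]
ee_rot: [3.14, -0.002, 0.092]
wrist_force: [-0.1, 0.5, -0.1]
grip_width: 0.998
```

```bash
python3 go.py .477 -.1384 .005 .088; python3 look.py wrist w8
```

```text
[ 0.4797 -0.1378  0.0325] [ 3.1403e+00 -2.0000e-03  9.2300e-02] shift [-2.8  0.4 27.5] rz 0.004
w8 10.05 [ 0.4797 -0.1378  0.0325] [ 3.1403e+00 -2.0000e-03  9.2300e-02] q [-0.504  0.398  1.898  0.     0.843  0.975] F [-0.08  0.5  -0.07] M [-0.01 -0.01  0.01] g 0.998
```

View pics/w8.png

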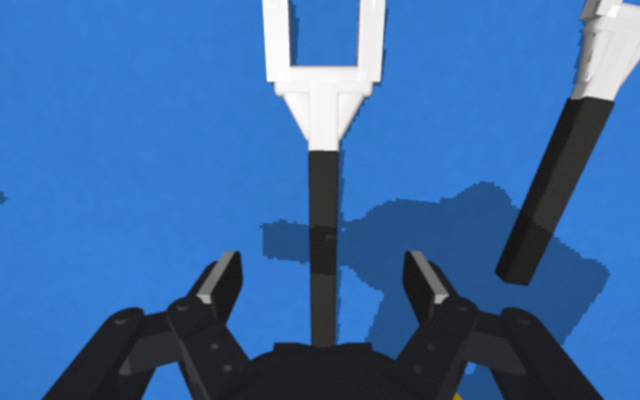

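play_rows(
  series=[
    [[1,-2.5,0.3,15,0,0,0],[1,0,0,10,0,0,0],[1,0,0,2,0,0,0],[1,0,0,0,0,0,0],[-1,0,0,0,0,0,0],[-1,0,0,0,0,0,0],[-1,0,0,0,0,0,0],[-1,0,0,0,0,0,0],[-1,0,0,0,0,0,0],[-1,0,0,0,0,0,0]],
  ],
)

```text
time: 11.35
eef_pos: [0.4763, -0.1383, 0.0047]
ee_rot: [3.141, -0.0, 0.092]
wrist_force: [-0.6, 0.5, 4.9]
grip_width: 0.19
```

```bash
python3 st.py; python3 look.py wrist w9
```

```text
11.35 [ 0.4763 -0.1383  0.0047] [ 3.141 -0.     0.092] q6 0.971 F [-0.6  0.5  4.9] M [-0.01  0.17  0.02] tau [ 1.400e-01 -4.192e+01 -1.789e+01  1.400e-01 -4.100e-01 -1.000e-02] g 0.19
w9 11.35 [ 0.4763 -0.1383  0.0047] [ 3.1412e+00 -4.0000e-04  9.1900e-02] q [-0.508  0.441  1.925 -0.     0.775  0.971] F [-0.63  0.47  4.92] M [-0.01  0.17  0.02] g 0.19
```

View pics/w9.png

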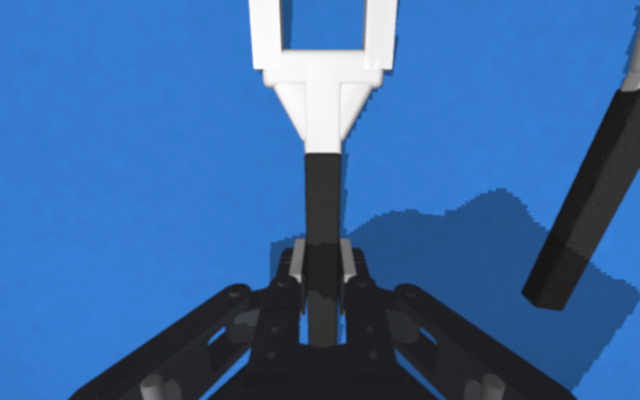

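play_rows(
  series=[
    [[-1,0,0,-10,0,0,0],[-1,0,0,-25,0,0,0],[-1,0,0,-35,0,0,0],[-1,0,0,-40,0,0,0],[-1,0,0,-30,0,0,0],[-1,0,0,-10,0,0,0],[-1,0,0,0,0,0,0]],
  ],
)

```text
time: 12.28
eef_pos: [0.4761, -0.1381, 0.1542]
ee_rot: [3.141, -0.0, 0.092]
wrist_force: [-0.4, -0.7, -3.3]
grip_width: 0.184
```

```bash
python3 st.py; python3 look.py wrist w10;python3 - <<'E'
from h import *
a,b=[cv2.imread(f'pics/{n}.png')[0:170,230:420] for n in('w9','w10')]
cv2.imwrite('pics/w910.png',cv2.resize(np.hstack([a,b]),None,fx=2.1,fy=2.1,interpolation=cv2.INTER_CUBIC))
E
python3 go.py .4355 .0886 .15 .679
```

```text
12.28 [ 0.4761 -0.1381  0.1542] [ 3.141 -0.     0.092] q6 0.971 F [-0.4 -0.7 -3.3] M [-0.05  0.07  0.01] tau [ 6.000e-02 -4.272e+01 -2.810e+01  2.000e-02  9.000e-02 -0.000e+00] g 0.184
w10 12.275 [ 0.4761 -0.1381  0.1542] [ 3.1415e+00 -2.0000e-04  9.1900e-02] q [-0.508  0.23   1.774  0.     1.137  0.971] F [-0.42 -0.67 -3.29] M [-0.05  0.07  0.01] g 0.184
[ 0.4755 -0.1378  0.1533] [-3.1406e+00  1.4000e-03  9.1800e-02] shift [ -19.1 -229.1    3.6] rz -0.587
```

View pics/w910.png

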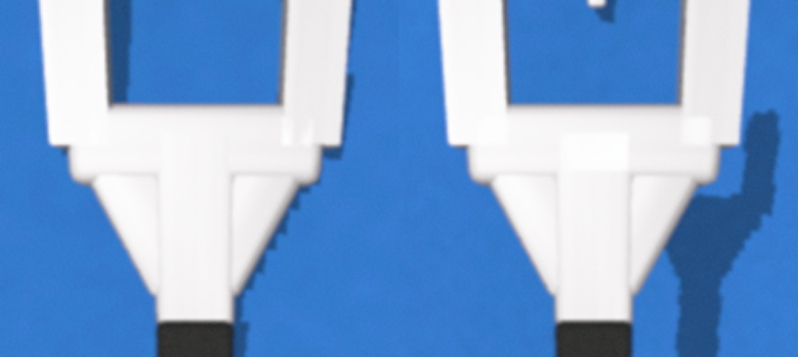

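Run:
```python
from h import *
import pickle
W=pickle.load(open('pics/w9.pkl','rb'))
Rt=R.from_euler('xyz',[3.1412,-.0004,.0919]).as_matrix();e=np.array([.4763,-.1383,.0047])
f=2.1;P=lambda x,y:(230+(x+.5)/f-.5,(y+.5)/f-.5)
for a in[(111,104),(281,104),(106,5),(285,5),(158,322),(233,322),(50,143),(342,143)]:
    print(a,np.round(1000*Rt.T@(onz(W,P(*a),.014 if a[1]==322 else .012)-e),1))
```

```text
(111, 104) [104.1 -17.2  -7.3]
(281, 104) [104.   17.8  -7.3]
(106, 5) [121.5 -17.4  -7.3]
(285, 5) [121.5  17.8  -7.2]
(158, 322) [59.3 -8.3 -9.3]
(233, 322) [59.2  8.7 -9.3]
(50, 143) [ 96.7 -30.4  -7.3]
(342, 143) [96.7 31.  -7.2]
```

play_rows(
  series=[
    [[-1,-10,-20,0,0,0,0],[-1,-10,-40,0,0,0,0],[-1,-10,-45,0,0,0,0],[-1,-10,-45,0,0,0,0],[-1,-10,-35,0,0,0,0],[-1,-11,-16,0,0,0,0],[-1,0,0,0,0,0,-0.15],[-1,0,0,0,0,0,-0.15],[-1,0,0,0,0,0,-0.15],[-1,0,0,0,0,0,-0.137]],
  ],
)

```text
time: 13.58
eef_pos: [0.3959, 0.0564, 0.1536]
ee_rot: [-3.14, 0.001, 0.683]
wrist_force: [-0.3, 0.6, -3.5]
grip_width: 0.185
```

play_rows(
  series=[
    [[-1,0,0,10,0,0,0],[-1,0,0,15,0,0,0],[-1,0,0,15,0,0,0],[-1,0,0,9,0,0,0],[-1,0,0,0,0,0,0],[-1,0,0,0,0,0,0]],
  ],
)

```text
time: 14.32
eef_pos: [0.3973, 0.0563, 0.1055]
ee_rot: [3.141, -0.0, 0.678]
wrist_force: [-0.0, 0.1, -3.1]
grip_width: 0.187
```

```bash
python3 st.py; python3 go.py .3966 .0572 .1017 .679; python3 look.py wrist w11; python3 look.py side s11; python3 go.py .3966 .0572 .1017 .679
```

```text
14.32 [0.3973 0.0563 0.1055] [ 3.141 -0.     0.678] q6 0.754 F [-0.   0.1 -3.1] M [-0.05  0.07 -0.05] tau [-0.000e+00 -3.158e+01 -2.350e+01  2.000e-02  0.000e+00  1.000e-02] g 0.187
[0.3973 0.0563 0.1055] [ 3.1413e+00 -2.0000e-04  6.7810e-01] shift [ 0.  -1.1  3.8] rz -0.001
w11 14.325 [0.3973 0.0563 0.1055] [ 3.1413e+00 -2.0000e-04  6.7810e-01] q [-0.139  0.13   2.046 -0.     0.965  0.754] F [-0.04  0.06 -3.1 ] M [-0.05  0.07 -0.05] g 0.187
s11 14.375 [0.3974 0.0563 0.1057] [ 3.1409e+00 -6.0000e-04  6.7820e-01] q [-0.139  0.13   2.045 -0.     0.965  0.754] F [ 0.14  0.24 -2.39] M [ 0.   -0.03  0.06] g 0.183
[0.3975 0.0563 0.1058] [ 3.1408e+00 -7.0000e-04  6.7840e-01] shift [-0.1 -1.2  4.1] rz -0.001
```

View pics/w11.png

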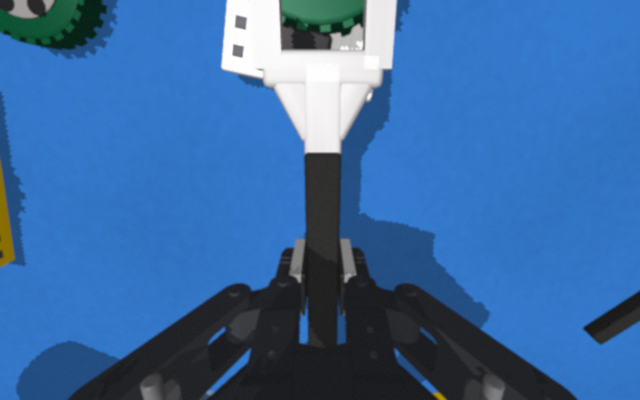

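View pics/s11.png

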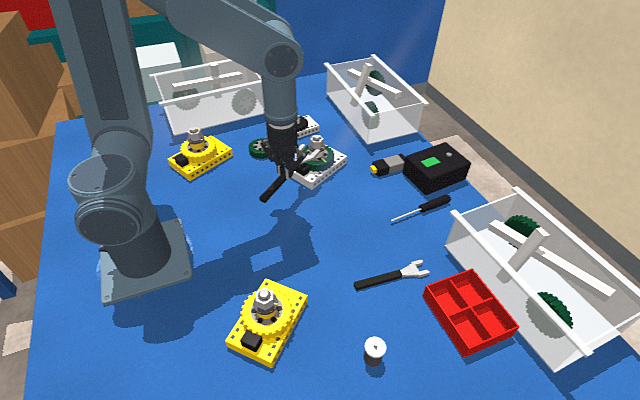

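play_rows(
  series=[
    [[-1,0,-1.3,3.8,0,0,0],[-1,10,0,0,0,0,0],[-1,8,0,0,0,0,0],[-1,0,0,0,0,0,0],[-1,0,0,0,0,0,0]],
  ],
)

```text
time: 15.05
eef_pos: [0.4101, 0.0688, 0.1014]
ee_rot: [-3.141, 0.0, 0.679]
wrist_force: [1.0, -0.5, -2.4]
grip_width: 0.19
```

```bash
python3 st.py; python3 look.py wrist w12; python3 go.py .4355 .0886 .1017 .679;  python3 -c "
from h import *
crop(cv2.imread('pics/w12.png'),230,0,190,100,4,'pics/w12c.png')"
```

```text
15.05 [0.4101 0.0688 0.1014] [-3.141  0.     0.679] q6 0.788 F [ 1.  -0.5 -2.4] M [-0.09  0.    0.  ] tau [ 7.000e-02 -3.375e+01 -2.396e+01  3.000e-02 -6.000e-02  1.000e-02] g 0.19
w12 15.05 [0.4101 0.0688 0.1014] [-3.1413e+00  4.0000e-04  6.7940e-01] q [-0.103  0.163  2.019 -0.     0.961  0.788] F [ 0.99 -0.49 -2.42] M [-0.09  0.    0.  ] g 0.19
[0.41   0.0688 0.1014] [-3.1413e+00  4.0000e-04  6.7910e-01] shift [32.3  0.6 -0.3] rz 0.0
```

View pics/w12c.png

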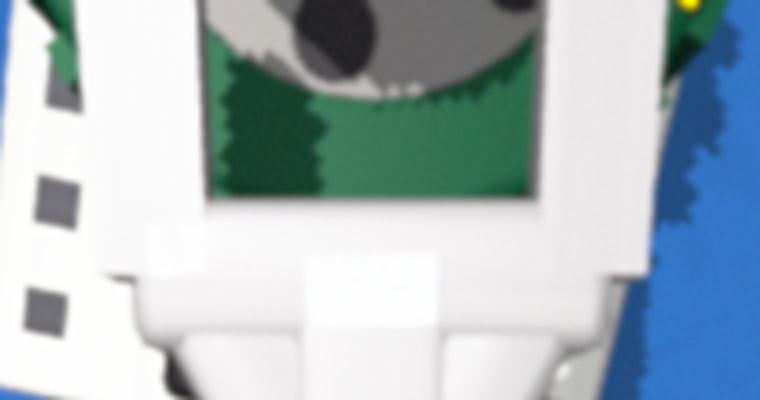

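play_rows(
  series=[
    [[-1,6,0.3,0,0,0,0],[-1,6,0,0,0,0,0],[-1,5,0,0,0,0,0],[-1,0,0,0,0,0,0]],
  ],
)

```text
time: 15.6
eef_pos: [0.424, 0.0794, 0.1015]
ee_rot: [3.141, -0.0, 0.679]
wrist_force: [0.3, -0.1, -3.8]
grip_width: 0.182
```

```bash
python3 st.py; python3 look.py wrist w13; python3 go.py .4355 .0886 .1017 .679;  python3 -c "
from h import *
crop(cv2.imread('pics/w13.png'),230,0,190,100,4,'pics/w13c.png')"
```

```text
15.6 [0.424  0.0794 0.1015] [ 3.141 -0.     0.679] q6 0.817 F [ 0.3 -0.1 -3.8] M [-0.06 -0.01  0.  ] tau [  0.08 -35.48 -24.12   0.05  -0.07   0.05] g 0.182
w13 15.6 [0.424  0.0794 0.1015] [ 3.1415e+00 -2.0000e-04  6.7930e-01] q [-0.075  0.188  1.985  0.     0.968  0.817] F [ 0.29 -0.06 -3.75] M [-0.06 -0.01  0.  ] g 0.182
[0.4237 0.0793 0.1014] [-3.1414e+00  2.0000e-04  6.7920e-01] shift [15.   0.2 -0.3] rz 0.0
```

View pics/w13c.png

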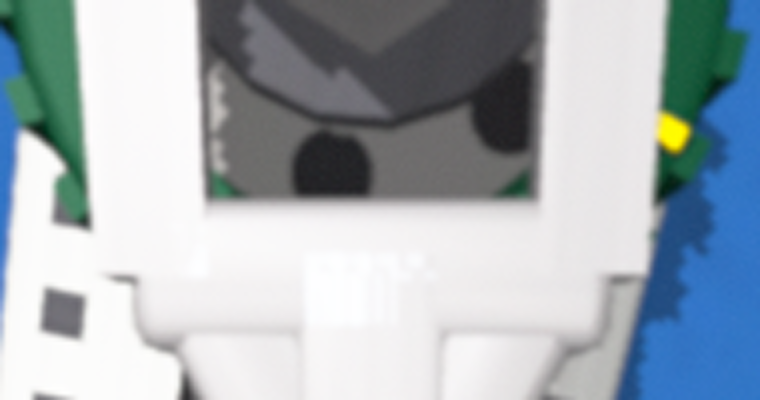

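play_rows(
  series=[
    [[-1,5,0,0,0,0,0],[-1,5,0,0,0,0,0],[-1,4.5,0,0,0,0,0],[-1,0,0,0,0,0,0]],
  ],
)

```text
time: 16.15
eef_pos: [0.4353, 0.0885, 0.1015]
ee_rot: [3.141, -0.0, 0.679]
wrist_force: [0.2, -0.0, -3.5]
grip_width: 0.183
```

```bash
python3 st.py; python3 look.py wrist w14; python3 go.py .4355 .0886 .1017 .679;  python3 -c "
from h import *
crop(cv2.imread('pics/w14.png'),230,0,190,100,4,'pics/w14c.png')"
```

```text
16.15 [0.4353 0.0885 0.1015] [ 3.141 -0.     0.679] q6 0.84 F [ 0.2 -0.  -3.5] M [-0.04  0.03  0.02] tau [  0.08 -36.94 -24.24   0.05  -0.06   0.04] g 0.183
w14 16.15 [0.4353 0.0885 0.1015] [ 3.1415e+00 -2.0000e-04  6.7920e-01] q [-0.052  0.21   1.957  0.     0.975  0.84 ] F [ 0.16 -0.03 -3.49] M [-0.04  0.03  0.02] g 0.183
[0.435  0.0884 0.1015] [-3.1415e+00  1.0000e-04  6.7910e-01] shift [ 0.5  0.1 -0.2] rz 0.0
```

View pics/w14c.png

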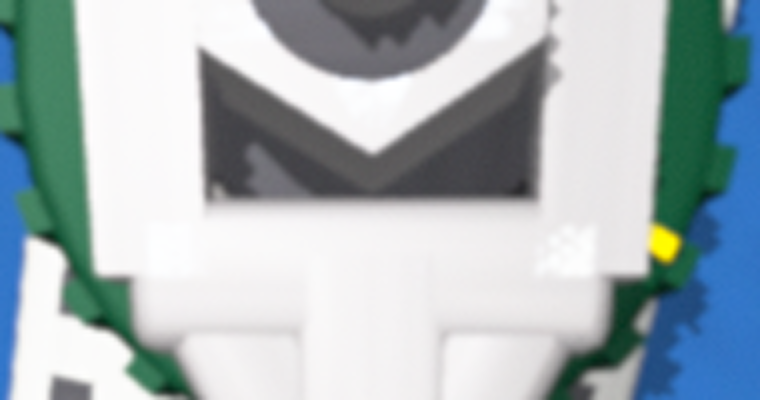

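play_rows(
  series=[
    [[-1,0.2,-6.3,0,0,0,0.05],[-1,0.4,-10.1,0,0,0,0.08],[-1,0.4,-10.1,0,0,0,0.08],[-1,0.4,-10.1,0,0,0,0.08],[-1,0,0,0,0,0,0]],
  ],
)

```text
time: 16.82
eef_pos: [0.417, 0.1196, 0.1018]
ee_rot: [3.14, -0.001, 0.391]
wrist_force: [3.3, -1.5, -4.2]
grip_width: 0.19
```

```bash
cat > piv.py <<'E'
from h import *
s=read_state();Rt=R.from_euler('xyz',s['ee_rot']).as_matrix()
print('jaw centre est',s['eef_pos']+Rt@[.126,.0003,0],'swung',.679-s['ee_rot'][2])
E
python3 st.py; python3 piv.py; python3 look.py wrist w15;  python3 -c "
from h import *
crop(cv2.imread('pics/w15.png'),230,0,190,100,4,'pics/w15c.png')"
```

```text
16.82 [0.417  0.1196 0.1018] [ 3.14e+00 -1.00e-03  3.91e-01] q6 1.202 F [ 3.3 -1.5 -4.2] M [-0.3  -0.33  0.14] tau [  1.34 -35.96 -22.48   0.69   0.76   0.67] g 0.19
jaw centre est [0.53358685 0.16735436 0.10197164] swung 0.28831649844094764
w15 16.825 [0.417  0.1196 0.1018] [ 3.1404e+00 -1.3000e-03  3.9070e-01] q [ 2.200e-02  1.910e-01  1.980e+00 -1.000e-03  9.690e-01  1.202e+00] F [ 3.28 -1.51 -4.2 ] M [-0.3  -0.33  0.14] g 0.19
```

View pics/w15c.png

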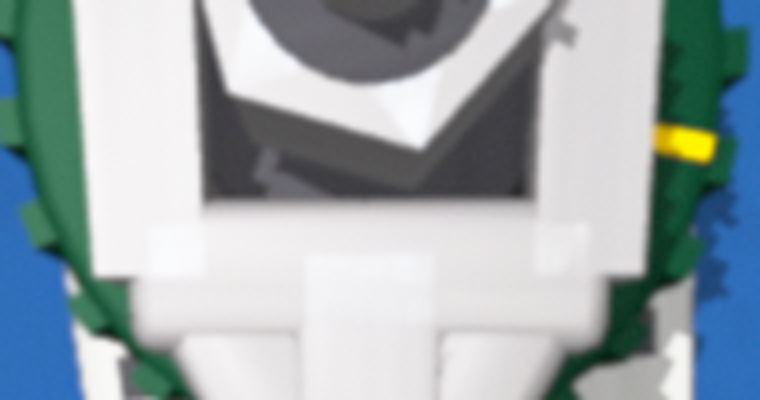

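play_rows(
  series=[
    [[-1,0.4,-10.1,0,0,0,0.08],[-1,0.4,-10.1,0,0,0,0.08],[-1,0.4,-10.1,0,0,0,0.08],[-1,0,0,0,0,0,0]],
  ],
)

```text
time: 17.38
eef_pos: [0.409, 0.1486, 0.1017]
ee_rot: [3.141, -0.001, 0.151]
wrist_force: [2.4, -2.3, -3.3]
grip_width: 0.188
```

```bash
python3 st.py; python3 piv.py; python3 look.py wrist w16;  python3 -c "
from h import *
crop(cv2.imread('pics/w16.png'),230,0,190,100,4,'pics/w16c.png')"
```

```text
17.38 [0.409  0.1486 0.1017] [ 3.141e+00 -1.000e-03  1.510e-01] q6 1.511 F [ 2.4 -2.3 -3.3] M [-0.4  -0.48  0.16] tau [  1.8  -35.96 -22.28   0.94   0.95   0.67] g 0.188
jaw centre est [0.53358286 0.16733057 0.10180024] swung 0.5275533105237102
w16 17.375 [0.409  0.1486 0.1017] [ 3.1409e+00 -1.0000e-03  1.5140e-01] q [ 9.200e-02  1.940e-01  1.977e+00 -1.000e-03  9.700e-01  1.511e+00] F [ 2.41 -2.31 -3.28] M [-0.4  -0.48  0.16] g 0.188
```

View pics/w16c.png

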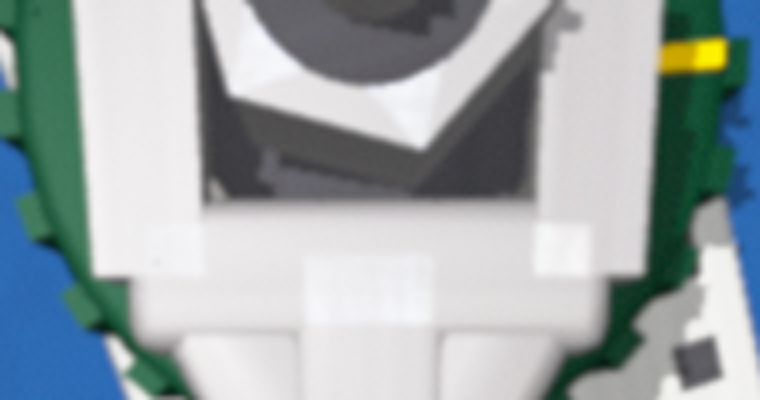

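play_rows(
  series=[
    [[-1,0.2,-6.3,0,0,0,0.05],[-1,0,0,0,0,0,0]],
  ],
)

```text
time: 17.68
eef_pos: [0.4082, 0.1547, 0.1016]
ee_rot: [3.141, -0.001, 0.101]
wrist_force: [3.8, -4.5, -2.9]
grip_width: 0.19
```

```bash
python3 st.py; python3 piv.py
```

```text
17.68 [0.4082 0.1547 0.1016] [ 3.141e+00 -1.000e-03  1.010e-01] q6 1.576 F [ 3.8 -4.5 -2.9] M [-0.58 -0.55  0.16] tau [  1.81 -36.   -22.03   1.09   1.11   0.49] g 0.19
jaw centre est [0.53356429 0.16706822 0.10173562] swung 0.5779627609038227
```

play_rows(
  series=[
    [[-1,0.1,-5,0,0,0,0.04],[-1,0,0,0,0,0,0]],
  ],
)

```text
time: 17.92
eef_pos: [0.4077, 0.1597, 0.1016]
ee_rot: [3.141, -0.001, 0.061]
wrist_force: [3.9, -3.3, -3.2]
grip_width: 0.189
```

```bash
python3 st.py; python3 piv.py
```

```text
17.93 [0.4077 0.1597 0.1016] [ 3.141e+00 -1.000e-03  6.100e-02] q6 1.628 F [ 3.9 -3.3 -3.2] M [-0.57 -0.65  0.13] tau [  1.92 -36.11 -21.86   1.2    1.21   0.38] g 0.189
jaw centre est [0.53351898 0.16704804 0.10170981] swung 0.6180203827715236
```

play_rows(
  series=[
    [[-1,0.1,-5,0,0,0,0.04],[-1,0,0,0,0,0,0]],
  ],
)

```text
time: 18.18
eef_pos: [0.4075, 0.1647, 0.1016]
ee_rot: [3.141, -0.001, 0.021]
wrist_force: [4.1, -3.0, -3.7]
grip_width: 0.19
```

```bash
python3 st.py; python3 piv.py; python3 look.py wrist w17; python3 look.py top t17; python3 look.py side s17; python3 -c "
from h import *
crop(cv2.imread('pics/w17.png'),230,0,190,100,4,'pics/w17c.png');crop(cv2.imread('pics/t17.png'),210,130,110,110,5,'pics/t17c.png')"
```

```text
18.18 [0.4075 0.1647 0.1016] [ 3.141e+00 -1.000e-03  2.100e-02] q6 1.68 F [ 4.1 -3.  -3.7] M [-0.58 -0.67  0.2 ] tau [  2.05 -36.28 -21.81   1.25   1.26   0.38] g 0.19
jaw centre est [0.53348176 0.16709129 0.1017309 ] swung 0.6578159457000796
w17 18.175 [0.4075 0.1647 0.1016] [ 3.1412e+00 -8.0000e-04  2.1200e-02] q [ 1.300e-01  2.010e-01  1.967e+00 -1.000e-03  9.720e-01  1.680e+00] F [ 4.12 -3.03 -3.68] M [-0.58 -0.67  0.2 ] g 0.19
t17 18.225 [0.4075 0.1647 0.1016] [ 3.1413e+00 -8.0000e-04  2.1500e-02] q [ 1.300e-01  2.010e-01  1.967e+00 -1.000e-03  9.720e-01  1.679e+00] F [ 4.7  -3.71 -3.51] M [-0.62 -0.61  0.22] g 0.188
s17 18.275 [0.4075 0.1646 0.1016] [ 3.1413e+00 -8.0000e-04  2.1500e-02] q [ 0.129  0.201  1.967 -0.     0.972  1.679] F [ 5.18 -2.17 -2.89] M [-0.46 -0.6   0.21] g 0.187
```

View pics/w17c.png

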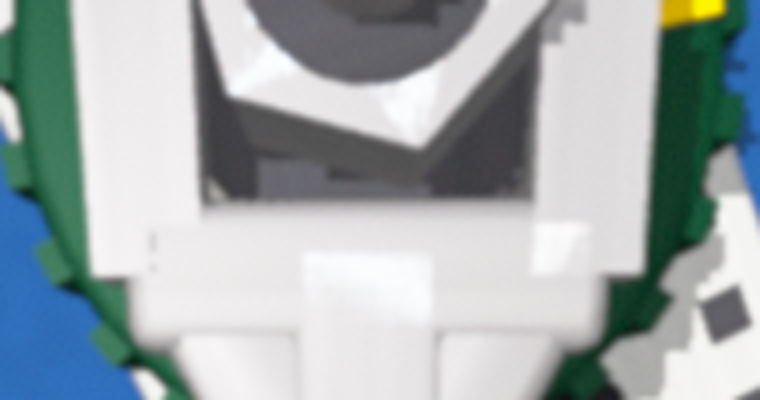

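View pics/t17c.png

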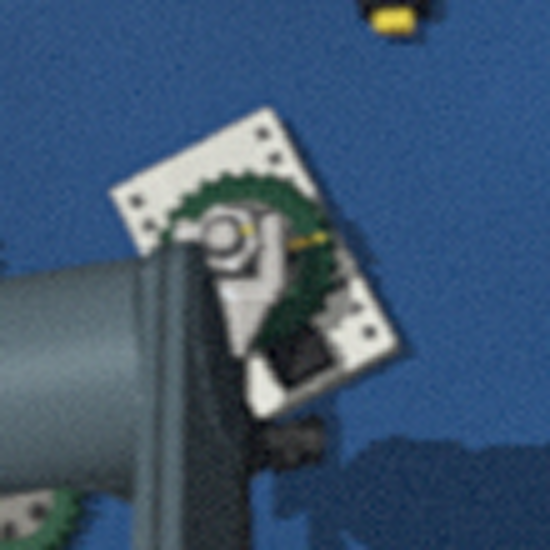

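play_rows(
  series=[
    [[-1,0.1,-5,0,0,0,0.04],[-1,0,0,0,0,0,0]],
  ],
)

```text
time: 18.58
eef_pos: [0.4075, 0.1697, 0.1016]
ee_rot: [3.141, -0.001, -0.019]
wrist_force: [4.1, -3.4, -2.8]
grip_width: 0.187
```

```bash
python3 st.py; python3 piv.py
```

```text
18.57 [0.4075 0.1697 0.1016] [ 3.141e+00 -1.000e-03 -1.900e-02] q6 1.731 F [ 4.1 -3.4 -2.8] M [-0.63 -0.71  0.16] tau [  2.14 -36.48 -21.81   1.31   1.28   0.38] g 0.187
jaw centre est [0.53344483 0.16708124 0.1017222 ] swung 0.6976422957567974
```

play_rows(
  series=[
    [[-1,0.1,-3.8,0,0,0,0.03],[-1,0,0,0,0,0,0]],
  ],
)

```text
time: 18.82
eef_pos: [0.4076, 0.1734, 0.1016]
ee_rot: [3.141, -0.001, -0.048]
wrist_force: [3.3, -4.1, -3.6]
grip_width: 0.192
```

```bash
python3 st.py; python3 piv.py
```

```text
18.82 [0.4076 0.1734 0.1016] [ 3.141e+00 -1.000e-03 -4.800e-02] q6 1.77 F [ 3.3 -4.1 -3.6] M [-0.57 -0.59  0.16] tau [  2.2  -36.66 -21.89   1.37   1.23   0.33] g 0.192
jaw centre est [0.53341575 0.16704282 0.10165932] swung 0.7274784823326905
```

play_rows(
  series=[
    [[-1,0.1,-3.8,0,0,0,0.03],[-1,0,0,0,0,0,0]],
  ],
)

```text
time: 19.08
eef_pos: [0.4076, 0.1773, 0.1015]
ee_rot: [3.141, -0.0, -0.079]
wrist_force: [4.3, -3.8, -4.0]
grip_width: 0.188
```

```bash
python3 st.py; python3 piv.py
```

```text
19.07 [0.4076 0.1773 0.1015] [ 3.141 -0.    -0.079] q6 1.808 F [ 4.3 -3.8 -4. ] M [-0.6  -0.64  0.18] tau [  2.05 -36.83 -22.11   1.28   1.12   0.29] g 0.188
jaw centre est [0.53322849 0.16710268 0.10154794] swung 0.7576562866887528
```

play_rows(
  series=[
    [[-1,0.1,-3.8,0,0,0,0.03],[-1,0,0,0,0,0,0]],
  ],
)

```text
time: 19.32
eef_pos: [0.4076, 0.181, 0.1014]
ee_rot: [3.141, 0.001, -0.109]
wrist_force: [2.6, -5.1, -3.3]
grip_width: 0.189
```

```bash
python3 st.py; python3 piv.py; python3 look.py wrist w18; python3 -c "
from h import *
crop(cv2.imread('pics/w18.png'),230,0,190,100,4,'pics/w18c.png')"
```

```text
19.32 [0.4076 0.181  0.1014] [ 3.141e+00  1.000e-03 -1.090e-01] q6 1.847 F [ 2.6 -5.1 -3.3] M [-0.7  -0.41  0.18] tau [  2.09 -37.03 -22.86   1.44   0.69   0.34] g 0.189
jaw centre est [0.53278515 0.16702116 0.10126932] swung 0.7876620677383921
w18 19.325 [0.4076 0.181  0.1014] [ 3.1409e+00  7.0000e-04 -1.0870e-01] q [ 1.670e-01  2.130e-01  1.952e+00 -1.000e-03  9.770e-01  1.847e+00] F [ 2.65 -5.05 -3.29] M [-0.7  -0.41  0.18] g 0.189
```

View pics/w18c.png

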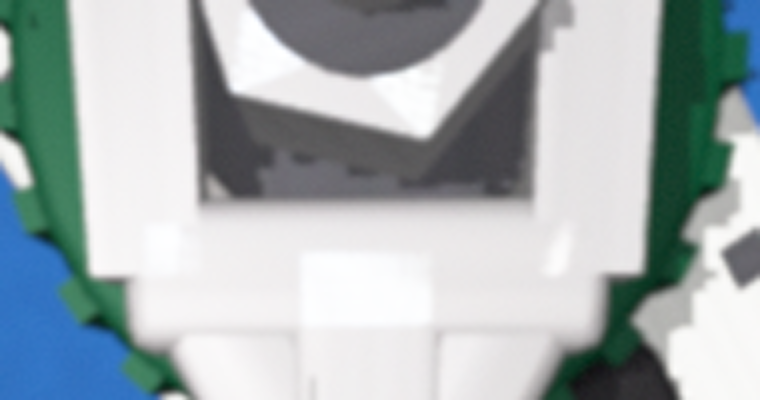

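```bash
python3 look.py top t18
python3 - <<'E'
from h import *
import pickle
for n,L in[('w14',[(200,47),(373,153)]),('w15',[(230,93),(420,150)]),('w17',[(230,97),(420,150)]),('w18',[(230,93),(420,138)])]:
    W=pickle.load(open(f'pics/{n}.pkl','rb'))
    p,q=[onz(W,(230+(x+.5)/4-.5,(y+.5)/4-.5),.117)[:2] for x,y in L]
    d=q-p;print(n,np.hypot(*d),np.degrees(np.arctan2(d[1],d[0])))
crop(cv2.imread('pics/t18.png'),225,150,60,60,9,'pics/t18c.png')
E
```

```text
t18 19.375 [0.4075 0.181  0.1014] [ 3.141e+00  8.000e-04 -1.087e-01] q [ 0.167  0.213  1.952 -0.     0.977  1.847] F [ 2.71 -3.22 -2.99] M [-0.73 -0.44  0.22] g 0.186
w14 0.01927765756576176 -79.61679576665617
w15 0.01959926309522293 -82.45836257421195
w17 0.019495576094681465 -102.64168481628
w18 0.019241539846530268 -108.01936125432049
```

View pics/t18c.png

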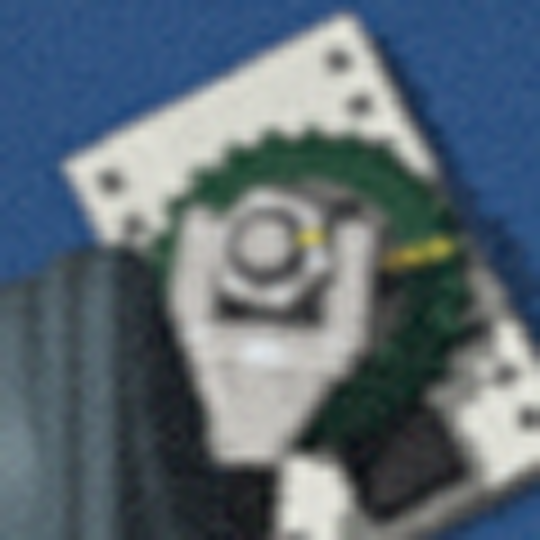

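play_rows(
  series=[
    [[-1,0.7,-5,0,0,0,0.04],[-1,0,0,0,0,0,0]],
  ],
)

```text
time: 19.68
eef_pos: [0.4086, 0.186, 0.1013]
ee_rot: [3.141, 0.001, -0.149]
wrist_force: [1.9, -5.4, -2.4]
grip_width: 0.187
```

```bash
python3 st.py; python3 piv.py; python3 look.py wrist w19; python3 -c "
from h import *
crop(cv2.imread('pics/w19.png'),230,0,190,100,4,'pics/w19c.png')"
```

```text
19.68 [0.4086 0.186  0.1013] [ 3.141e+00  1.000e-03 -1.490e-01] q6 1.898 F [ 1.9 -5.4 -2.4] M [-0.82 -0.34  0.23] tau [  2.3  -37.38 -23.38   1.68   0.41   0.43] g 0.187
jaw centre est [0.53313799 0.16693    0.10115046] swung 0.828207761185811
w19 19.675 [0.4086 0.186  0.1013] [ 3.1407e+00  1.1000e-03 -1.4920e-01] q [ 1.780e-01  2.190e-01  1.945e+00 -1.000e-03  9.790e-01  1.898e+00] F [ 1.87 -5.39 -2.41] M [-0.82 -0.34  0.23] g 0.187
```

View pics/w19c.png

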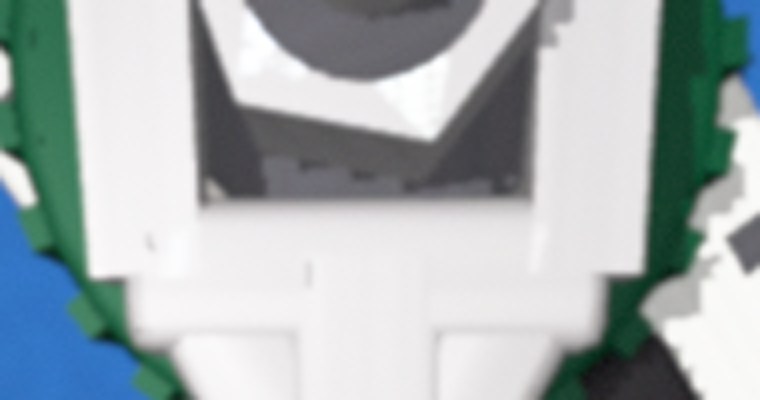

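Run:
```python
from h import *
import pickle
for n,L in[('w18',[(230,93),(420,138)]),('w19',[(238,103),(433,140)])]:
    W=pickle.load(open(f'pics/{n}.pkl','rb'))
    p,q=[onz(W,(230+(x+.5)/4-.5,(y+.5)/4-.5),.117)[:2] for x,y in L]
    d=q-p;print(n,np.hypot(*d),np.degrees(np.arctan2(d[1],d[0])))
```

```text
w18 0.019241539846530268 -108.01936125432049
w19 0.019633378971480087 -108.04768088146143
```

play_rows(
  series=[
    [[-1,0.3,8.8,0,0,0,-0.07],[-1,0.3,8.8,0,0,0,-0.07],[-1,0.3,8.8,0,0,0,-0.07],[-1,0.2,7,0,0,0,-0.055],[-1,0,0,0,0,0,0]],
  ],
)

```text
time: 20.35
eef_pos: [0.4081, 0.1533, 0.1015]
ee_rot: [-3.14, 0.0, 0.113]
wrist_force: [0.7, 0.6, -3.7]
grip_width: 0.187
```

```bash
python3 st.py; python3 piv.py; python3 look.py wrist w20; python3 -c "
from h import *
crop(cv2.imread('pics/w20.png'),230,0,190,100,4,'pics/w20c.png')"
```

```text
20.35 [0.4081 0.1533 0.1015] [-3.14   0.     0.113] q6 1.558 F [ 0.7  0.6 -3.7] M [ 0.02 -0.16  0.12] tau [ -0.34 -35.97 -22.9   -0.05   0.54  -0.28] g 0.187
jaw centre est [0.53337053 0.1672451  0.10139086] swung 0.5655859904337701
w20 20.35 [0.4081 0.1533 0.1015] [-3.1403e+00  5.0000e-04  1.1340e-01] q [0.101 0.196 1.975 0.002 0.971 1.558] F [ 0.73  0.6  -3.66] M [ 0.02 -0.16  0.12] g 0.187
```

View pics/w20c.png

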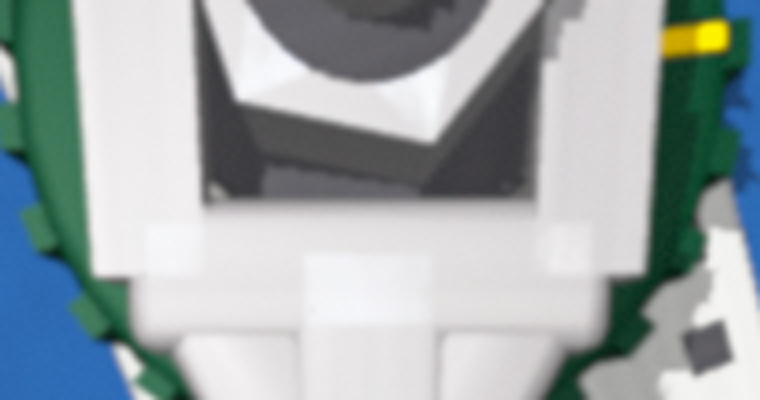

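play_rows(
  series=[
    [[-1,0.3,-8.8,0,0,0,0.07],[-1,0.3,-8.8,0,0,0,0.07],[-1,0.3,-8.8,0,0,0,0.07],[-1,0.2,-7,0,0,0,0.055],[-1,0,0,0,0,0,0]],
  ],
)

```text
time: 21.02
eef_pos: [0.4085, 0.1863, 0.1013]
ee_rot: [3.14, 0.001, -0.15]
wrist_force: [0.7, -4.5, -3.5]
grip_width: 0.185
```

```bash
python3 st.py; python3 piv.py
```

```text
21.02 [0.4085 0.1863 0.1013] [ 3.14e+00  1.00e-03 -1.50e-01] q6 1.9 F [ 0.7 -4.5 -3.5] M [-0.76 -0.27  0.14] tau [  2.13 -37.49 -23.9    1.42   0.16   0.53] g 0.185
jaw centre est [0.53309365 0.16717043 0.10114805] swung 0.8287275845745177
```

play_rows(
  series=[
    [[-1,0,2.5,0,0,0,-0.02],[-1,0,0,0,0,0,0]],
  ],
)

```text
time: 21.28
eef_pos: [0.4082, 0.1838, 0.1014]
ee_rot: [-3.141, 0.001, -0.131]
wrist_force: [0.2, -1.5, -3.3]
grip_width: 0.192
```

```bash
python3 st.py; python3 piv.py;python3 look.py wrist w21; python3 -c "
from h import *
crop(cv2.imread('pics/w21.png'),230,0,190,100,4,'pics/w21c.png')"
```

```text
21.27 [0.4082 0.1838 0.1014] [-3.141e+00  1.000e-03 -1.310e-01] q6 1.874 F [ 0.2 -1.5 -3.3] M [-0.23 -0.03  0.18] tau [ 3.900e-01 -3.740e+01 -2.404e+01  4.700e-01 -2.000e-02  5.000e-02] g 0.192
jaw centre est [0.53313152 0.16709462 0.10124248] swung 0.8098468193235835
w21 21.275 [0.4082 0.1838 0.1014] [-3.1413e+00  1.0000e-03 -1.3080e-01] q [1.730e-01 2.160e-01 1.948e+00 1.000e-03 9.780e-01 1.874e+00] F [ 0.21 -1.52 -3.33] M [-0.23 -0.03  0.18] g 0.192
```

View pics/w21c.png

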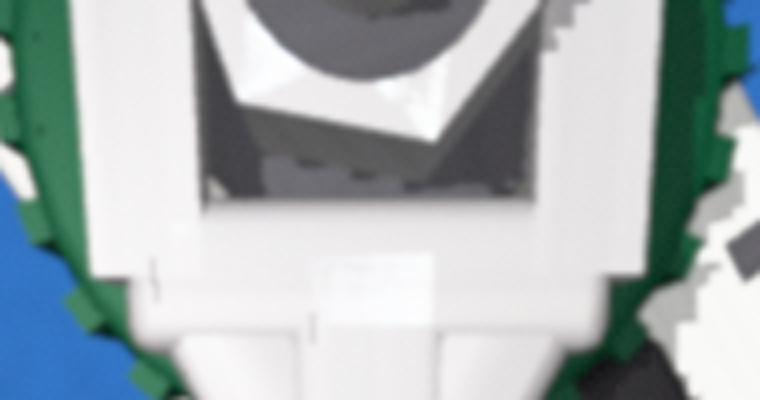

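play_rows(
  series=[
    [[-1,0,1.4,0,0,0,-0.011],[-1,0,0,0,0,0,0],[-1,0,0,-3,0,0,0],[-1,0,0,-4,0,0,0],[-1,0,0,0,0,0,0]],
  ],
)

```text
time: 21.95
eef_pos: [0.4089, 0.1824, 0.1087]
ee_rot: [3.142, -0.001, -0.12]
wrist_force: [2.4, -1.2, -6.9]
grip_width: 0.185
```

```bash
python3 st.py; python3 piv.py
```

```text
21.95 [0.4089 0.1824 0.1087] [ 3.142e+00 -1.000e-03 -1.200e-01] q6 1.861 F [ 2.4 -1.2 -6.9] M [-0.04  0.03 -0.03] tau [  0.83 -39.27 -24.93   0.17   0.44  -0.05] g 0.185
jaw centre est [0.5339137  0.16698894 0.10878797] swung 0.7994456025902352
```

Sliding off with only ~3 N of drag; continuing up.

play_rows(
  series=[
    [[-1,0,0,-4,0,0,0],[-1,0,0,-5,0,0,0],[-1,0,0,-6,0,0,0],[-1,0,0,-10,0,0,0],[-1,0,0,-20,0,0,0],[-1,0,0,-10,0,0,0],[-1,0,0,0,0,0,0]],
  ],
)

```text
time: 22.82
eef_pos: [0.4149, 0.1816, 0.1656]
ee_rot: [-3.141, -0.013, -0.121]
wrist_force: [16.7, -4.6, -14.9]
grip_width: 0.188
```

```bash
python3 st.py; python3 look.py wrist w22;python3 look.py top t22;python3 look.py side s22; python3 -c "
from h import *
crop(cv2.imread('pics/w22.png'),200,0,240,170,3,'pics/w22c.png')
a=cv2.imread('pics/t22.png')[150:210,225:285];b=cv2.imread('pics/s22.png')[110:170,285:345]
cv2.imwrite('pics/ts22.png',cv2.resize(np.hstack([a,b]),None,fx=6.5,fy=6.5,interpolation=cv2.INTER_CUBIC))"
```

```text
22.82 [0.4149 0.1816 0.1656] [-3.141 -0.013 -0.121] q6 1.861 F [ 16.7  -4.6 -14.9] M [-0.77 -2.65 -0.01] tau [ 4.920e+00 -4.090e+01 -2.302e+01  2.310e+00  5.390e+00  4.000e-02] g 0.188
w22 22.825 [0.4149 0.1816 0.1656] [-3.1411 -0.0134 -0.1205] q [ 0.168  0.136  1.863 -0.004  1.13   1.861] F [ 16.67  -4.6  -14.86] M [-0.77 -2.65 -0.01] g 0.188
t22 22.875 [0.4146 0.1816 0.1652] [-3.1412 -0.0128 -0.1205] q [ 0.168  0.136  1.864 -0.004  1.13   1.861] F [ 16.77  -3.72 -13.49] M [-0.79 -2.71  0.07] g 0.184
s22 22.925 [0.4145 0.1816 0.165 ] [-3.1413 -0.0125 -0.1204] q [ 0.168  0.136  1.864 -0.004  1.13   1.861] F [ 16.15  -4.65 -14.13] M [-0.8  -2.7   0.05] g 0.186
```

View pics/w22c.png

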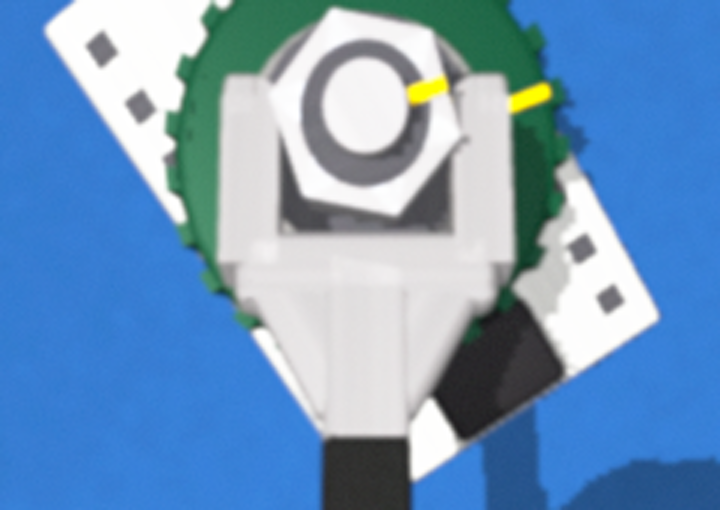

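View pics/ts22.png

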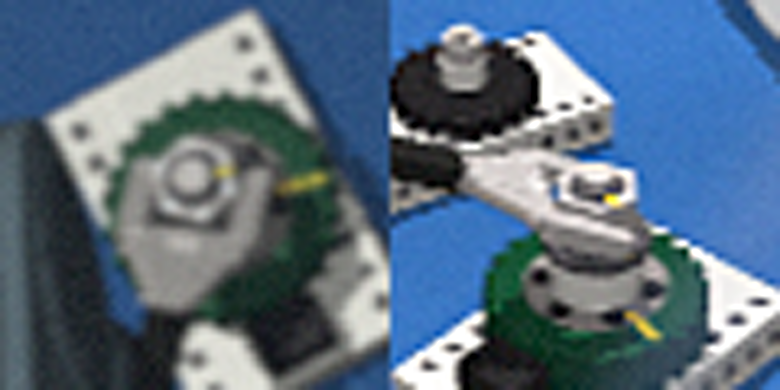

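play_rows(
  series=[
    [[-1,0,0,10,0,0,0],[-1,0,0,15,0,0,0],[-1,0,0,15,0,0,0],[-1,0,0,12,0,0,0],[-1,0,0,6,0,0,0],[-1,0,0,0,0,0,0]],
  ],
)

```text
time: 23.72
eef_pos: [0.4021, 0.1824, 0.1037]
ee_rot: [3.139, 0.013, -0.119]
wrist_force: [-13.4, -0.1, 1.2]
grip_width: 0.187
```

```bash
python3 st.py; python3 look.py wrist w23;python3 look.py side s23; python3 -c "
from h import *
crop(cv2.imread('pics/w23.png'),200,0,240,170,3,'pics/w23c.png')
crop(cv2.imread('pics/s23.png'),240,110,110,80,7,'pics/s23c.png')"
```

```text
23.73 [0.4021 0.1824 0.1037] [ 3.139  0.013 -0.119] q6 1.861 F [-13.4  -0.1   1.2] M [0.   1.81 0.19] tau [ -2.52 -35.7  -30.    -0.52  -4.04   0.1 ] g 0.187
w23 23.725 [0.4021 0.1824 0.1037] [ 3.139   0.0125 -0.1195] q [1.710e-01 2.090e-01 1.950e+00 1.000e-03 9.950e-01 1.861e+00] F [-13.37  -0.08   1.16] M [0.   1.81 0.19] g 0.187
s23 23.775 [0.4021 0.1824 0.1039] [ 3.1391  0.0125 -0.1195] q [1.710e-01 2.090e-01 1.950e+00 1.000e-03 9.950e-01 1.861e+00] F [-12.19  -0.04   1.2 ] M [-0.01  1.79  0.13] g 0.183
```

View pics/w23c.png

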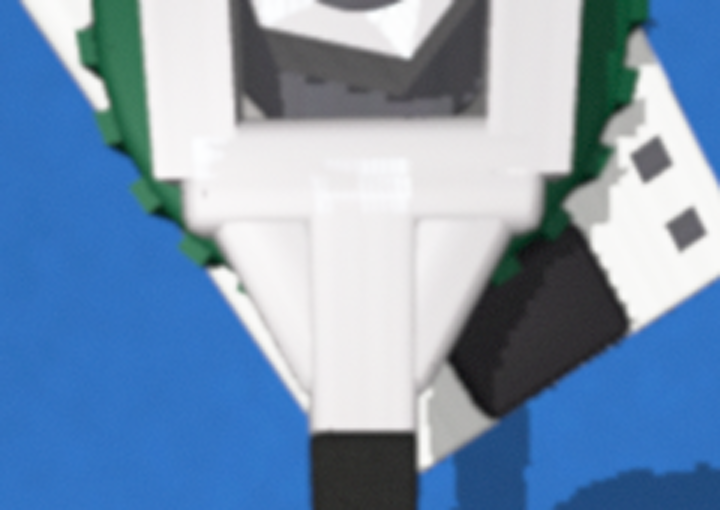

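View pics/s23c.png

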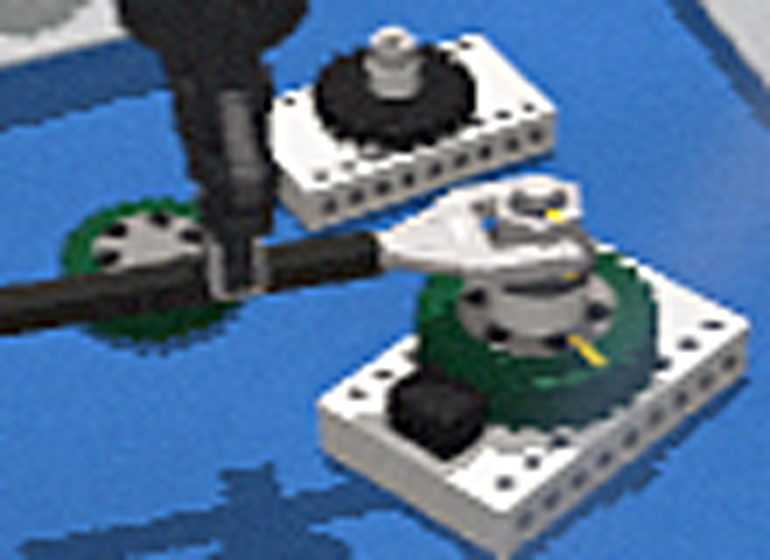

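play_rows(
  series=[
    [[-1,-4,0,0,0,0,0],[-1,-4,0,0,0,0,0],[-1,-4,0,0,0,0,0],[-1,0,0,0,0,0,0]],
  ],
)

```text
time: 24.32
eef_pos: [0.4017, 0.1836, 0.1073]
ee_rot: [-3.14, -0.011, -0.12]
wrist_force: [10.7, -4.8, -3.0]
grip_width: 0.182
```

```bash
python3 st.py; python3 look.py wrist w24; python3 -c "
from h import *
crop(cv2.imread('pics/w24.png'),200,0,240,170,3,'pics/w24c.png')"
```

```text
24.32 [0.4017 0.1836 0.1073] [-3.14  -0.011 -0.12 ] q6 1.869 F [10.7 -4.8 -3. ] M [-0.89 -1.56 -0.07] tau [  4.1  -35.76 -18.77   1.93   3.    -0.05] g 0.182
w24 24.325 [0.4017 0.1836 0.1073] [-3.1404 -0.0107 -0.1203] q [ 0.177  0.191  1.963 -0.002  0.977  1.869] F [10.68 -4.8  -2.98] M [-0.89 -1.56 -0.07] g 0.182
```

View pics/w24c.png

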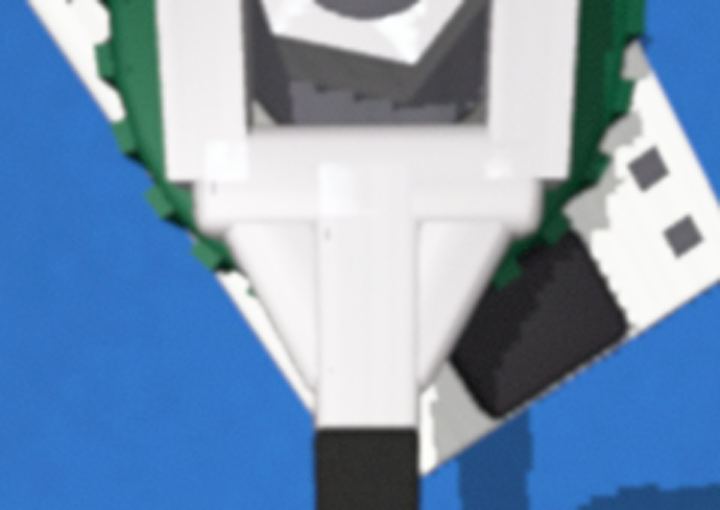

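play_rows(
  series=[
    [[-1,-4,0,0,0,0,0],[-1,-3,0,0,0,0,0],[-1,0,0,0,0,0,0]],
  ],
)

```text
time: 24.75
eef_pos: [0.4014, 0.1842, 0.1092]
ee_rot: [-3.138, -0.024, -0.121]
wrist_force: [25.1, -8.0, -7.3]
grip_width: 0.184
```

```bash
python3 st.py; python3 look.py wrist w25; python3 -c "
from h import *
crop(cv2.imread('pics/w25.png'),200,0,240,170,3,'pics/w25c.png')"
```

```text
24.75 [0.4014 0.1842 0.1092] [-3.138 -0.024 -0.121] q6 1.874 F [25.1 -8.  -7.3] M [-1.38 -3.76 -0.22] tau [  8.13 -35.6  -11.7    3.46   7.41  -0.14] g 0.184
w25 24.75 [0.4014 0.1842 0.1092] [-3.1385 -0.0238 -0.1207] q [ 0.18   0.182  1.97  -0.005  0.966  1.874] F [25.1  -7.96 -7.27] M [-1.38 -3.76 -0.22] g 0.184
```

View pics/w25c.png

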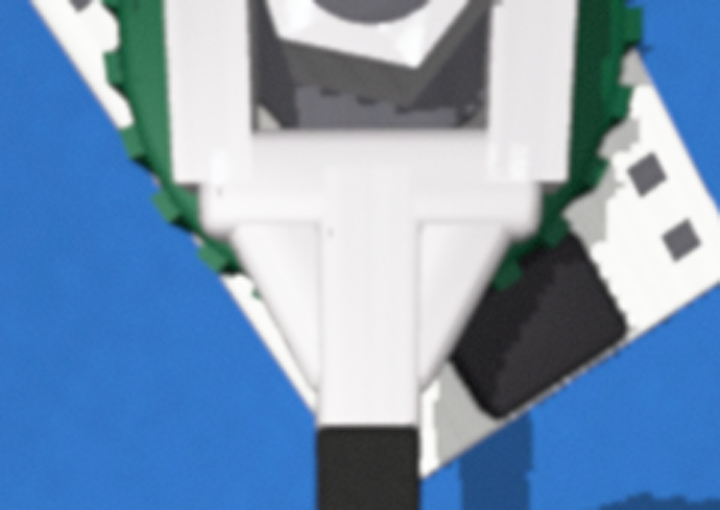

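play_rows(
  series=[
    [[-1,-5,0,0,0,0,0],[-1,-3,2,0,0,0,0],[-1,0,-4,0,0,0,0],[-1,0,4,0,0,0,0],[-1,0,-2,0,0,0,0]],
  ],
)

```text
time: 25.42
eef_pos: [0.394, 0.1853, 0.1094]
ee_rot: [-3.138, -0.024, -0.121]
wrist_force: [21.5, -5.4, -6.4]
grip_width: 0.185
```

```bash
python3 st.py; python3 look.py wrist w26; python3 -c "
from h import *
crop(cv2.imread('pics/w26.png'),200,0,240,170,3,'pics/w26c.png')"
```

```text
25.43 [0.394  0.1853 0.1094] [-3.138 -0.024 -0.121] q6 1.88 F [21.5 -5.4 -6.4] M [-0.74 -3.14  0.31] tau [  7.83 -34.62 -11.51   3.38   6.87  -0.13] g 0.185
w26 25.425 [0.394  0.1853 0.1094] [-3.138  -0.0245 -0.1211] q [ 0.186  0.17   1.984 -0.005  0.963  1.88 ] F [21.46 -5.38 -6.38] M [-0.74 -3.14  0.31] g 0.185
```

View pics/w26c.png

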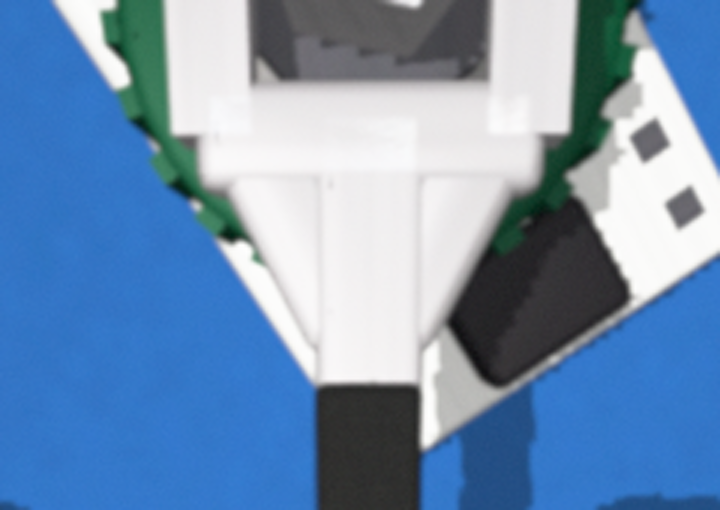

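play_rows(
  series=[
    [[-1,6,0,0,0,0,0],[-1,4,0,0,0,0,0],[-1,0.2,-7,0,0,0,0.05],[-1,0.4,-9.8,0,0,0,0.07],[-1,0.4,-9.8,0,0,0,0.07],[-1,0,0,0,0,0,0]],
  ],
)

```text
time: 26.22
eef_pos: [0.3974, 0.2108, 0.1055]
ee_rot: [-3.142, 0.0, -0.309]
wrist_force: [1.4, -0.9, -2.2]
grip_width: 0.184
```

```bash
python3 st.py; python3 look.py wrist w27; python3 look.py side s27; python3 -c "
from h import *
crop(cv2.imread('pics/w27.png'),200,0,240,170,3,'pics/w27c.png')
crop(cv2.imread('pics/s27.png'),230,100,120,90,6,'pics/s27c.png')"
```

```text
26.23 [0.3974 0.2108 0.1055] [-3.142  0.    -0.309] q6 2.118 F [ 1.4 -0.9 -2.2] M [-0.16 -0.18  0.24] tau [  0.46 -36.99 -23.86   0.41   0.3    0.75] g 0.184
w27 26.225 [0.3974 0.2108 0.1055] [-3.1416e+00  1.0000e-04 -3.0860e-01] q [0.239 0.213 1.939 0.    0.989 2.118] F [ 1.43 -0.94 -2.2 ] M [-0.16 -0.18  0.24] g 0.184
s27 26.275 [0.3974 0.2108 0.1055] [-3.1412e+00  1.0000e-04 -3.0820e-01] q [0.238 0.213 1.939 0.    0.989 2.117] F [ 1.88  0.12 -2.92] M [ 0.01 -0.13  0.29] g 0.181
```

View pics/w27c.png

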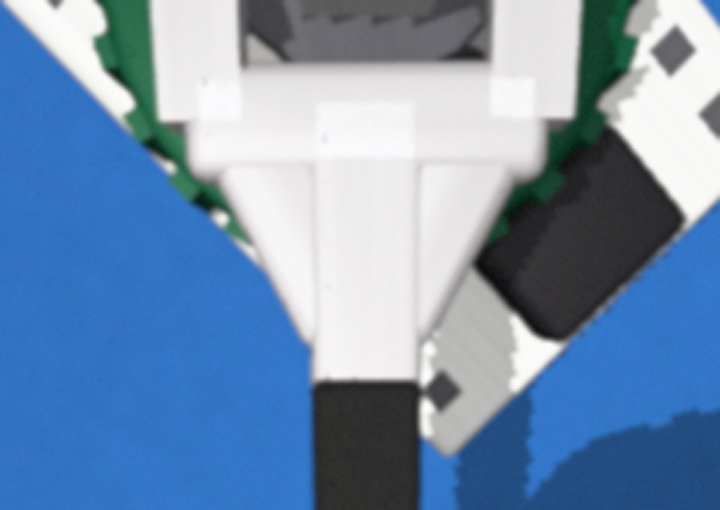

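View pics/s27c.png

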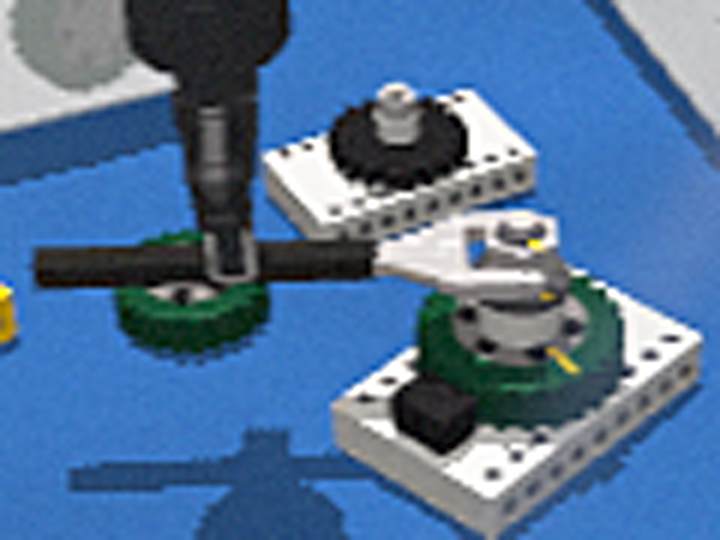

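play_rows(
  series=[
    [[-1,0.4,-10.7,0,0,0,0.075],[-1,0.4,-10.7,0,0,0,0.075],[-1,0.4,-10.7,0,0,0,0.075],[-1,0,0,0,0,0,0]],
  ],
)

```text
time: 26.82
eef_pos: [0.4105, 0.2407, 0.1055]
ee_rot: [-3.14, 0.001, -0.534]
wrist_force: [1.0, 1.9, -3.1]
grip_width: 0.186
```

```bash
python3 st.py; python3 look.py top t28; python3 -c "
from h import *
crop(cv2.imread('pics/t28.png'),225,150,60,60,9,'pics/t28c.png')"
```

```text
26.82 [0.4105 0.2407 0.1055] [-3.14e+00  1.00e-03 -5.34e-01] q6 2.398 F [ 1.   1.9 -3.1] M [ 0.57 -0.01  0.28] tau [ -1.1  -40.21 -24.48  -0.58   0.27   0.68] g 0.186
t28 26.825 [0.4105 0.2407 0.1055] [-3.1403e+00  1.1000e-03 -5.3440e-01] q [2.940e-01 2.560e-01 1.880e+00 2.000e-03 1.005e+00 2.398e+00] F [ 0.97  1.94 -3.06] M [ 0.57 -0.01  0.28] g 0.186
```

View pics/t28c.png

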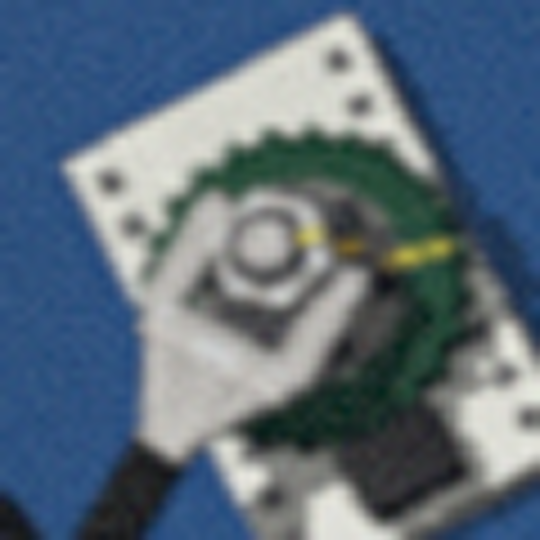

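play_rows(
  series=[
    [[-1,0.4,-10.7,0,0,0,0.075],[-1,0.4,-10.7,0,0,0,0.075],[-1,0.4,-10.7,0,0,0,0.075],[-1,0.3,-9,0,0,0,0.065],[-1,0,0,0,0,0,0]],
  ],
)

```text
time: 27.5
eef_pos: [0.4365, 0.2714, 0.1054]
ee_rot: [3.141, -0.0, -0.824]
wrist_force: [0.6, -0.4, -3.0]
grip_width: 0.184
```

```bash
python3 st.py; python3 look.py top t29;python3 look.py side s29; python3 -c "
from h import *
a=cv2.imread('pics/t29.png')[150:210,225:285];b=cv2.imread('pics/s29.png')[110:170,285:345]
cv2.imwrite('pics/ts29.png',cv2.resize(np.hstack([a,b]),None,fx=6.5,fy=6.5,interpolation=cv2.INTER_CUBIC))"
```

```text
27.5 [0.4365 0.2714 0.1054] [ 3.141 -0.    -0.824] q6 2.734 F [ 0.6 -0.4 -3. ] M [ 0.14 -0.2   0.18] tau [  0.13 -44.47 -25.13   0.1    0.29   0.55] g 0.184
t29 27.5 [0.4365 0.2714 0.1054] [ 3.1415 -0.     -0.8236] q [ 0.339  0.318  1.791 -0.     1.033  2.734] F [ 0.58 -0.36 -3.05] M [ 0.14 -0.2   0.18] g 0.184
s29 27.55 [0.4363 0.2712 0.1054] [ 3.1412e+00 -1.0000e-04 -8.2300e-01] q [ 0.339  0.317  1.791 -0.     1.033  2.733] F [ 1.31 -0.22 -3.65] M [ 0.16 -0.21  0.24] g 0.184
```

View pics/ts29.png

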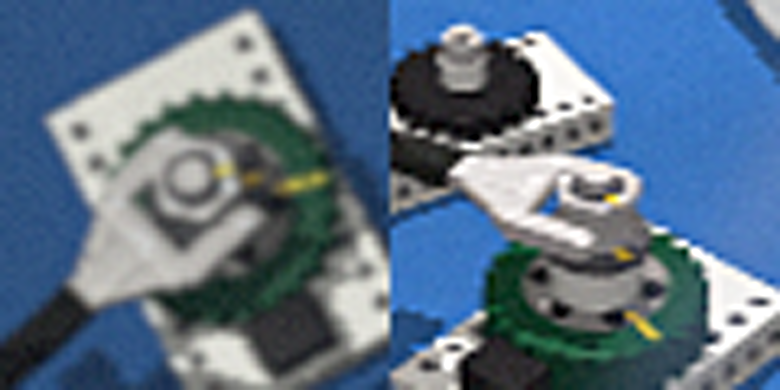

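play_rows(
  series=[
    [[-1,-5,0,0,0,0,0],[-1,-5,0,0,0,0,0],[-1,-5,0,0,0,0,0],[-1,0,0,0,0,0,0]],
  ],
)

```text
time: 28.1
eef_pos: [0.4253, 0.2828, 0.1054]
ee_rot: [3.141, 0.001, -0.824]
wrist_force: [-0.4, 0.3, -3.6]
grip_width: 0.187
```

```bash
python3 st.py; python3 look.py top t30;python3 look.py side s30; python3 -c "
from h import *
a=cv2.imread('pics/t30.png')[150:210,225:285];b=cv2.imread('pics/s30.png')[110:170,285:345]
cv2.imwrite('pics/ts30.png',cv2.resize(np.hstack([a,b]),None,fx=6.5,fy=6.5,interpolation=cv2.INTER_CUBIC))"
```

```text
28.1 [0.4253 0.2828 0.1054] [ 3.141e+00  1.000e-03 -8.240e-01] q6 2.763 F [-0.4  0.3 -3.6] M [ 0.05  0.07 -0.02] tau [ 1.500e-01 -4.451e+01 -2.525e+01 -1.000e-02 -2.000e-02  5.000e-02] g 0.187
t30 28.1 [0.4253 0.2828 0.1054] [ 3.1406e+00  5.0000e-04 -8.2450e-01] q [0.368 0.313 1.798 0.    1.032 2.763] F [-0.35  0.3  -3.56] M [ 0.05  0.07 -0.02] g 0.187
s30 28.15 [0.4256 0.2827 0.1054] [ 3.1408e+00  3.0000e-04 -8.2470e-01] q [ 0.368  0.313  1.797 -0.     1.032  2.763] F [ 0.21 -0.09 -2.4 ] M [0.09 0.05 0.04] g 0.183
```

View pics/ts30.png

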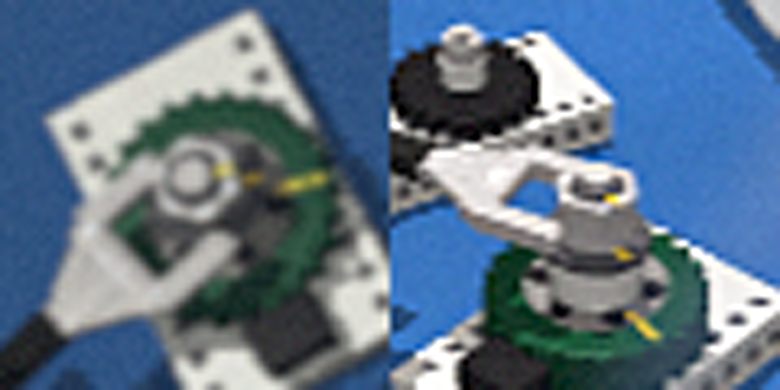

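play_rows(
  series=[
    [[-1,-12,0,0,0,0,0],[-1,-15,0,0,0,0,0],[-1,-10,0,-5,0,0,0],[-1,0,0,-25,0,0,0],[-1,0,0,-30,0,0,0],[-1,0,0,-15,0,0,0],[-1,0,0,0,0,0,-0.15],[-1,0,0,0,0,0,-0.15],[-1,0,0,0,0,0,-0.15],[-1,0,0,0,0,0,-0.15]],
  ],
)

```text
time: 29.45
eef_pos: [0.4006, 0.3099, 0.1802]
ee_rot: [3.141, 0.001, -0.22]
wrist_force: [-0.6, 0.5, -2.5]
grip_width: 0.186
```

play_rows(
  series=[
    [[-1,0,0,0,0,0,-0.15],[-1,0,0,0,0,0,-0.1],[-1,0,0,0,0,0,-0.06],[-1,0,0,0,0,0,0]],
  ],
)

```text
time: 29.95
eef_pos: [0.4007, 0.3098, 0.1802]
ee_rot: [3.141, 0.001, 0.084]
wrist_force: [0.5, -0.3, -2.6]
grip_width: 0.188
```

```bash
python3 go.py .463 -.14 .18 .088; python3 look.py side s31; python3 look.py wrist w31
```

```text
[0.4007 0.3098 0.1802] [3.1413e+00 7.0000e-04 8.4400e-02] shift [2.420e+01 4.535e+02 3.000e-01] rz -0.004
s31 29.95 [0.4007 0.3098 0.1802] [3.1413e+00 7.0000e-04 8.4400e-02] q [ 0.438  0.223  1.713 -0.     1.206  1.924] F [ 0.46 -0.26 -2.64] M [-0.03  0.09 -0.05] g 0.188
w31 30.0 [0.4007 0.3099 0.1803] [3.1413e+00 6.0000e-04 8.3800e-02] q [ 0.438  0.223  1.713 -0.     1.206  1.925] F [ 0.3  -0.1  -3.38] M [-0.01  0.1  -0.02] g 0.185
```

View pics/s31.png

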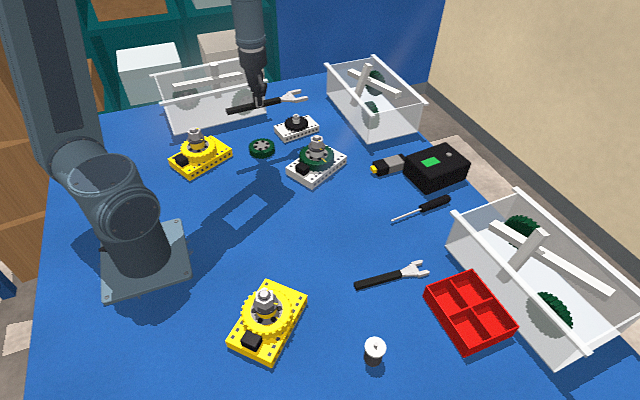

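View pics/w31.png

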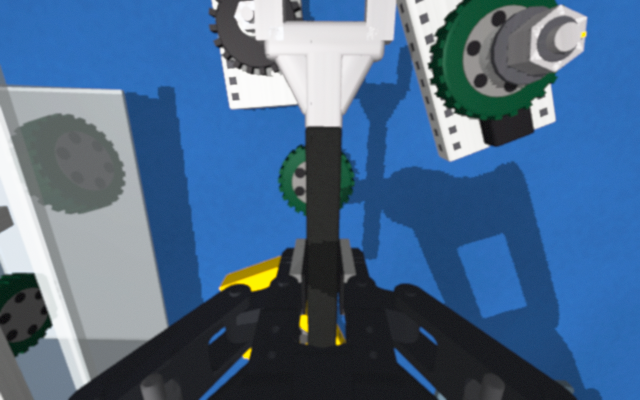

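Run:
```python
from h import *
s=read_state();C=cam('wrist',s);Rt=R.from_euler('xyz',s['ee_rot']).as_matrix()
crop(cv2.imread('pics/w31.png'),240,0,160,150,4,'pics/w31c.png')
for d in(12,14,16):
  for z in(0,-5):
    print(d,z,[proj(C,s['eef_pos']+Rt@(np.array(p)/1000)).round(1).tolist() for p in[(104+d,-17.5,-7.3+z),(104+d,17.5,-7.3+z),(59.3+d,-9,-9.3+z),(59.3+d,9,-9.3+z)]])
```

```text
12 0 [[280.7, 17.4], [364.1, 17.4], [303.0, 127.1], [341.8, 127.1]]
12 -5 [[278.9, 14.0], [365.9, 13.9], [302.3, 128.2], [342.6, 128.1]]
14 0 [[280.4, 11.9], [364.4, 11.9], [302.9, 122.7], [341.9, 122.7]]
14 -5 [[278.7, 8.2], [366.2, 8.2], [302.2, 123.5], [342.7, 123.5]]
16 0 [[280.2, 6.3], [364.6, 6.3], [302.8, 118.2], [342.0, 118.2]]
16 -5 [[278.4, 2.3], [366.4, 2.3], [302.1, 118.9], [342.8, 118.9]]
```

View pics/w31c.png

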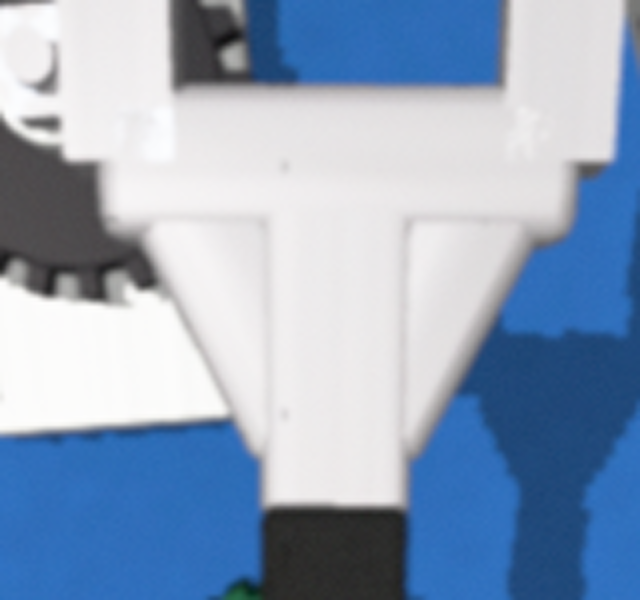

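play_rows(
  series=[
    [[-1,2,30,0,0,0,0],[-1,2,45,0,0,0,0],[-1,3,55,0,0,0,0],[-1,3,55,0,0,0,0],[-1,3,55,0,0,0,0],[-1,3,55,0,0,0,0],[-1,3,55,0,0,0,0],[-1,3,55,0,0,0,0],[-1,2,35,0,0,0,0],[-1,0,14,0,0,0,0]],
  ],
)

```text
time: 31.3
eef_pos: [0.4636, -0.1426, 0.1804]
ee_rot: [3.141, -0.0, 0.081]
wrist_force: [-0.3, 1.2, -2.3]
grip_width: 0.185
```

play_rows(
  series=[
    [[-1,0,0,20,0,0,0],[-1,0,0,35,0,0,0],[-1,0,0,40,0,0,0],[-1,0,0,35,0,0,0],[-1,0,0,20,0,0,0],[-1,0,0,8,0,0,0],[-1,0,0,0,0,0,0]],
  ],
)

```text
time: 32.17
eef_pos: [0.4635, -0.14, 0.0225]
ee_rot: [-3.141, 0.0, 0.085]
wrist_force: [0.4, 0.2, -3.4]
grip_width: 0.186
```

```bash
python3 st.py; python3 look.py side s32; python3 -c "
from h import *
crop(cv2.imread('pics/s32.png'),280,190,160,110,4,'pics/s32c.png')"
```

```text
32.17 [ 0.4635 -0.14    0.0225] [-3.141  0.     0.085] q6 0.961 F [ 0.4  0.2 -3.4] M [0.05 0.04 0.02] tau [ 0.000e+00 -4.315e+01 -1.962e+01  3.000e-02 -1.400e-01  1.000e-02] g 0.186
s32 32.175 [ 0.4635 -0.14    0.0225] [-3.1412e+00  4.0000e-04  8.5200e-02] q [-0.524  0.395  1.94   0.     0.807  0.961] F [ 0.44  0.19 -3.38] M [0.05 0.04 0.02] g 0.186
```

View pics/s32c.png

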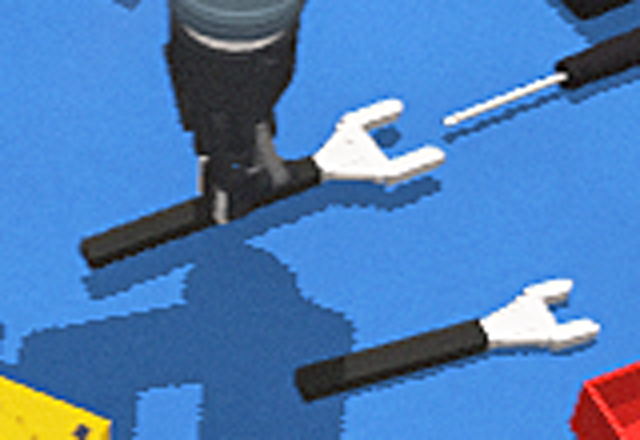

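play_rows(
  series=[
    [[-1,0,0,7,0,0,0],[-1,0,0,4,0,0,0],[-1,0,0,2,0,0,0],[-1,0,0,0,0,0,0]],
  ],
)

```text
time: 32.72
eef_pos: [0.4634, -0.1405, 0.0094]
ee_rot: [-3.141, 0.0, 0.085]
wrist_force: [-0.3, -0.3, -3.0]
grip_width: 0.182
```

```bash
python3 st.py
```

```text
32.73 [ 0.4634 -0.1405  0.0094] [-3.141  0.     0.085] q6 0.961 F [-0.3 -0.3 -3. ] M [-0.08  0.06  0.  ] tau [ 0.000e+00 -4.439e+01 -1.921e+01  3.000e-02 -9.000e-02  0.000e+00] g 0.182
```

play_rows(
  series=[
    [[-1,0,0,2,0,0,0],[-1,0,0,2,0,0,0],[-1,0,0,0,0,0,0]],
  ],
)

```text
time: 33.1
eef_pos: [0.4636, -0.1408, 0.0072]
ee_rot: [3.141, -0.001, 0.085]
wrist_force: [-6.4, 1.1, 17.0]
grip_width: 0.185
```

```bash
python3 st.py
```

```text
33.1 [ 0.4636 -0.1408  0.0072] [ 3.141e+00 -1.000e-03  8.500e-02] q6 0.961 F [-6.4  1.1 17. ] M [ 0.41  0.9  -0.04] tau [  0.2  -36.42 -18.14   0.29  -1.98  -0.  ] g 0.185
```

play_rows(
  series=[
    [[-1,0,0,-1.2,0,0,0],[-1,0,0,0,0,0,0],[-0.4,0,0,0,0,0,0],[0,0,0,0,0,0,0],[0.5,0,0,0,0,0,0],[1,0,0,0,0,0,0],[1,0,0,0,0,0,0],[1,0,0,0,0,0,0]],
  ],
)

```text
time: 34.1
eef_pos: [0.4635, -0.1405, 0.0067]
ee_rot: [-3.142, -0.0, 0.085]
wrist_force: [0.5, 0.0, -0.9]
grip_width: 0.998
```

play_rows(
  series=[
    [[1,0,0,-10,0,0,0],[1,0,0,-30,0,0,0],[1,0,0,-50,0,0,0],[1,0,0,-50,0,0,0],[1,0,0,-30,0,0,0],[1,0,0,0,0,0,0]],
  ],
)

```text
time: 34.85
eef_pos: [0.4651, -0.1414, 0.1801]
ee_rot: [3.138, -0.006, 0.085]
wrist_force: [0.5, -0.2, -0.2]
grip_width: 0.999
```

```bash
python3 st.py; python3 look.py side s33;python3 look.py top t33; python3 -c "
from h import *
crop(cv2.imread('pics/s33.png'),270,190,160,110,5,'pics/s33c.png')
a=cv2.imread('pics/t33.png')[150:210,225:285];b=cv2.imread('pics/s33.png')[110:170,285:345]
cv2.imwrite('pics/ts33.png',cv2.resize(np.hstack([a,b]),None,fx=6.5,fy=6.5,interpolation=cv2.INTER_CUBIC))"
```

```text
34.85 [ 0.4651 -0.1414  0.1801] [ 3.138 -0.006  0.085] q6 0.961 F [ 0.5 -0.2 -0.2] M [0.02 0.01 0.01] tau [  0.1  -39.45 -28.     0.     0.33   0.  ] g 0.999
s33 34.85 [ 0.4651 -0.1414  0.1801] [ 3.1377 -0.0056  0.0849] q [-0.525  0.183  1.765  0.     1.186  0.961] F [ 0.49 -0.22 -0.17] M [0.02 0.01 0.01] g 0.999
t33 34.9 [ 0.464  -0.1408  0.1781] [ 3.1398e+00 -2.6000e-03  8.4800e-02] q [-0.525  0.185  1.768 -0.     1.186  0.961] F [-0.04 -0.22 -1.19] M [ 0.   -0.01  0.01] g 0.998
```

View pics/s33c.png

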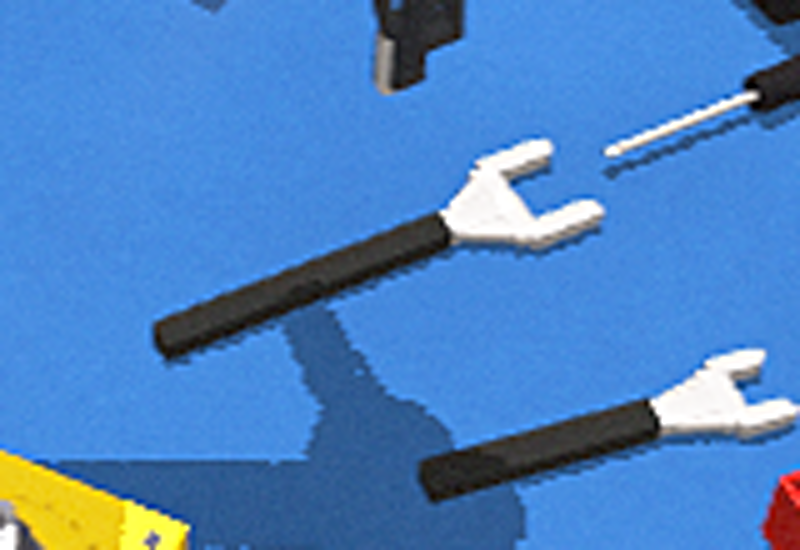

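View pics/ts33.png

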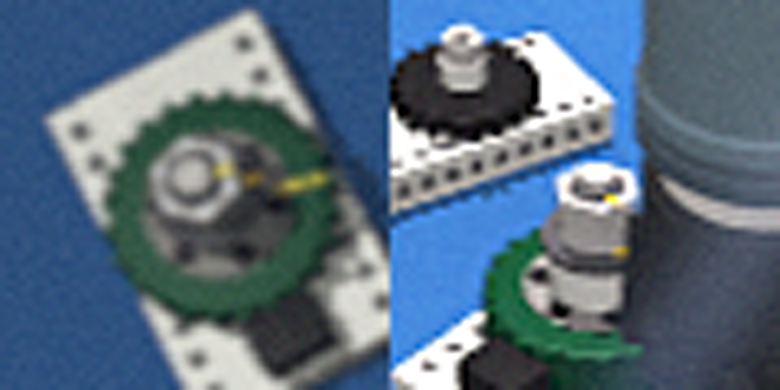

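View pics/t33.png

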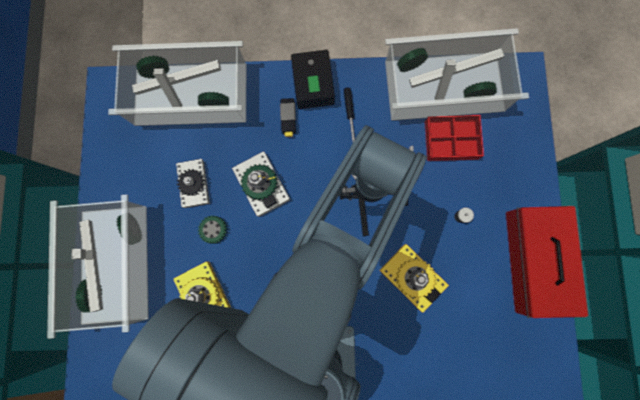

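play_rows(
  series=[
    [[1,0,-30,-20,0,0,0],[1,12,-50,-15,0,0,0],[1,12,-50,0,0,0,0],[1,12,-50,0,0,0,0],[1,12,-50,0,0,0,0],[1,12,-50,0,0,0,0],[1,5,-30,0,0,0,0],[1,0,0,0,0,0,0]],
  ],
)

```text
time: 35.95
eef_pos: [0.5008, 0.1757, 0.2097]
ee_rot: [-3.141, 0.004, 0.088]
wrist_force: [0.4, 0.0, -0.8]
grip_width: 0.999
```

```bash
python3 look.py wrist w34; python3 look.py side s34; python3 -c "
from h import *
W=cam('wrist');p=proj(W,[.5336,.1677,.11]).astype(int);print(p)
crop(cv2.imread('pics/w34.png'),p[0]-55,p[1]-45,110,90,7,'pics/w34c.png')"
```

```text
w34 35.95 [0.5008 0.1757 0.2097] [-3.1414  0.0037  0.0882] q [0.127 0.242 1.611 0.    1.292 1.609] F [ 0.41  0.02 -0.78] M [-0.03 -0.01 -0.03] g 0.999
s34 36.0 [0.5009 0.1744 0.2099] [3.1411 0.0035 0.0871] q [ 0.125  0.241  1.612 -0.     1.292  1.609] F [-0.06 -0.08 -0.04] M [ 0.06  0.01 -0.03] g 1.001
[331 161]
```

View pics/w34c.png

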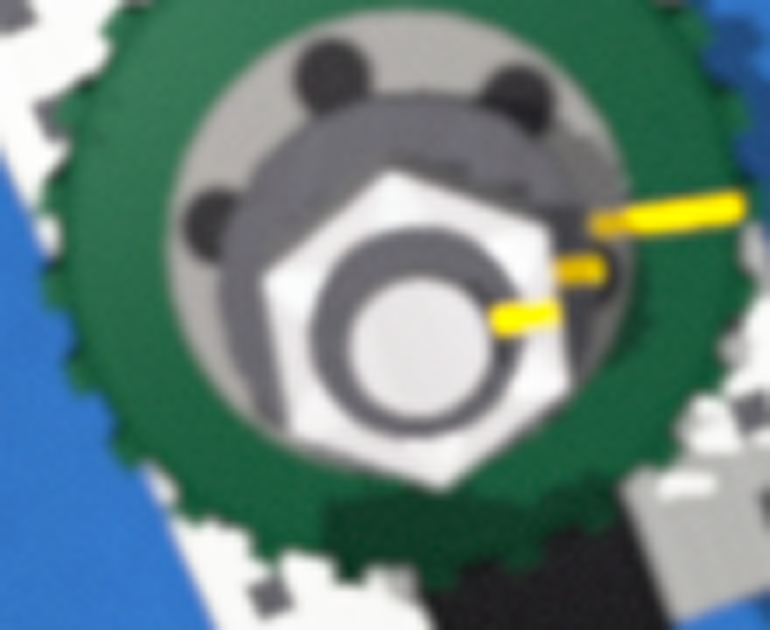

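View pics/s34.png

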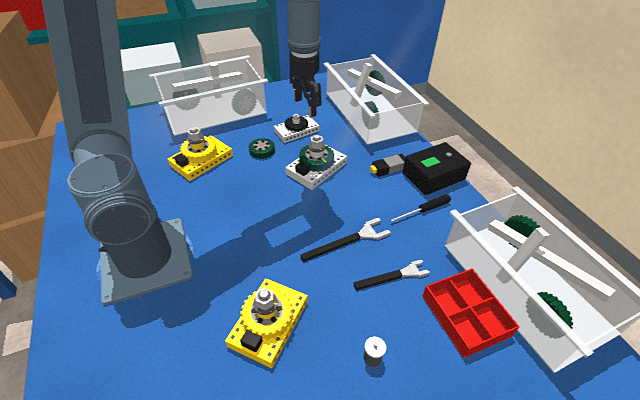

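Run:
```python
from h import *
import pickle
W=pickle.load(open('pics/w34.pkl','rb'));x0,y0=331-55,161-45
p=lambda x,y:(x0+(x+.5)/7-.5,y0+(y+.5)/7-.5)
cs=np.array([onz(W,p(*c),.117)[:2] for c in[(392,172),(548,232),(572,382),(440,487),(288,435),(265,275)]]);c=cs.mean(0);print(c)
for n,q,z in[('nut',(525,318),.117),('washer',(583,269),.091),('wheel',(695,213),.06)]:
    d=onz(W,p(*q),z)[:2]-c;print(n,np.hypot(*d),np.degrees(np.arctan2(d[1],d[0])))
```

```text
[0.53358571 0.16747461]
nut 0.013138948221907525 -77.09985123658613
washer 0.023417761445032124 -77.84822590652074
wheel 0.04390185887091546 -77.86710599637472
```

All three paint lines agree to within 1°, so the nut is home and the washer is at its stop. The wrench lies flat and free, so I am handing in.

```bash
python3 -c "
from plant import *
print(sign_off())"
```

```text
the job is handed in; nothing more can be done
None
```

The hub nut is tight against its stop, the large wrench is back on the bench, and I handed the job in at about 36 s of the 67 s allowed.

- **Finger-tightening:** I gripped the nut and turned it clockwise about 0.94 rad in all. The torque stepped up by about 0.6 N m near the end, which marked finger-tight, and I stopped within about 0.05 rad of that.
- **Wrench:** I slid the large wrench onto the nut and swung it clockwise. The nut turned about 27–28° and then stopped moving when I pushed further, so it was at the hard stop.

**What went wrong on the way:** the jaws wedged on the nut's corners.
- My first swing back turned the nut back with the wrench by about 0.26 rad, so I retightened it.
- Lifting and pulling (up to about 26 N) only tilted the wrench and slid it in the grip.
- I freed it by swinging the wrench further clockwise to the next pair of flats, with the nut staying at its stop, and it then slid off with almost no force.

**Last checks:**
- **Paint lines:** seen from the wrist camera, the nut line points to -77.1°, the washer line to -77.8° and the wheel line to -77.9°.
- **Wrench:** it looks flat, released and close to where it started. I judged this by eye in the side view and did not measure its tilt.
- **Other things:** the other loose things look unmoved in the overview pictures, also by eye. The arm was clear of everything with near-zero wrist force.

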